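# Kit the red-capped terminal tubs from the revolving magazine

## Task

Take the loose lid off the blue kit box by its knob and lay it on the black rubber mat, then bring every red-capped tub in the revolving magazine round to the opening in its wire guard by turning the black knob, lift it out and put it into the kit box. When all the red-capped tubs are in the box, put the lid back on so that it lies flat and square over the box. Leave the tubs with other caps in their pockets and everything else on the bench where it is.

Things in the scene. Friction and masses are not known exactly. Their poses are not given: they have to be found in the camera images.
- magazine: revolving magazine, fixed. Origin on the turning axis at bench level, z up. White wire guard 280 x 280 mm on corner posts, underside 122, top 127 mm up, gaps too small for a tub. Its one opening, edged in yellow (3 mm proud), is on the -x side (towards the robot): x -140 to -50, y -65 to 65 mm, open to the front. A tub lifts out only from a pocket at about (-95, 0) mm
- rotor: grey disc of the magazine with six white pockets; origin on the axis at bench level, z up. Pocket centres 95 mm from the axis at 0, 60, .. 300 degrees from its x axis; pocket floor 40 mm up, lips 12 mm high, about 2.5 mm play round a tub. Turns either way without end against slight friction (0.12 N m) and stays where left
- knob_grip (a point): black bar knob on the rotor's axis above the guard: 58 mm along the rotor's x, 14 mm thick along its y, from 135 to 173 mm above the bench. This point is on the axis, 160 mm up, with the rotor's axes. Pinch the bar across its thickness and turn
- kit_box: blue open-topped plastic box, fixed to the bench: outside 200 (x) x 130 (y) x 90 mm high, walls and floor 5 mm. Origin in the middle of its underside, z up
- lid: loose grey flat lid, 214 (x) x 146 (y) x 6 mm, about 0.22 kg, no lip underneath; a black square knob 30 x 30 mm stands at its middle, from 6 to 44 mm above the lid's underside, its sides along the lid's x and y. Origin in the middle of its underside. Starts on the kit box
- lid_knob (a point): point inside the lid's knob on its axis, 30 mm above the lid's underside (14 mm below the knob's top)
- mat: black rubber mat, fixed, 270 (x) x 190 (y) x 3 mm, where the lid is to be laid. Origin in the middle of its underside
- red_1: red-capped tub (two or three are present; absent: None): hexagonal, 72 mm high, 44 mm across flats, 51 across corners, 0.12 kg, grey-white body, cap the top 25 mm. Origin in the middle of its underside, z towards the cap; flats face its y axis and 60 degrees either way. Starts upright in a pocket, two flats facing sideways (tangentially), a corner towards the axis
- red_2: red-capped tub (two or three are present; absent: None): hexagonal, 72 mm high, 44 mm across flats, 51 across corners, 0.12 kg, grey-white body, cap the top 25 mm. Origin in the middle of its underside, z towards the cap; flats face its y axis and 60 degrees either way. Starts upright in a pocket, two flats facing sideways (tangentially), a corner towards the axis
- red_3: red-capped tub (two or three are present; absent: None): hexagonal, 72 mm high, 44 mm across flats, 51 across corners, 0.12 kg, grey-white body, cap the top 25 mm. Origin in the middle of its underside, z towards the cap; flats face its y axis and 60 degrees either way. Starts upright in a pocket, two flats facing sideways (tangentially), a corner towards the axis
- blue: blue-capped tub, same shape as the red-capped ones, standing in another pocket of the magazine; it stays there (turning with the rotor is fine)
- yellow: yellow-capped tub, same shape as the red-capped ones, standing in another pocket of the magazine; it stays there (turning with the rotor is fine)
- black: black-capped tub, same shape as the red-capped ones, standing in another pocket of the magazine; it stays there (turning with the rotor is fine)
- flask: pink vacuum flask, 64 mm across, 200 mm high; leave it alone. Origin in the middle of its underside
- tape: yellow roll of tape lying flat, 90 mm across, 24 mm high; leave it alone. Origin in the middle of its underside
- driver: screwdriver lying on the bench in front of the kit box; leave it alone. Origin in the middle of its underside
- cup: white cup, 72 mm across, 85 mm high; leave it alone. Origin in the middle of its underside
- carton: small cardboard carton 100 x 70 x 50 mm; leave it alone. Origin in the middle of its underside
- wrench: wrench lying beside the magazine on the left; leave it alone. Origin in the middle of its underside
Mind the look-alikes: they are no part of the job. Leave any green look-alike of the yellow alone. Leave any green look-alike of the red_2 alone.

How it is judged:
By the outcome, as a careful person would: the job done as asked, in the order asked, and still so for the second after the job is handed in, with the robot touching nothing.
Of red_1, red_2, red_3 only 2 to 3 are there at a start; the rules pass over those that are not, and their reading is None.
At some moment in a run one of lid may be knocked a few centimetres aside while the robot is not near it.
Once in a run the grip may slacken for a moment while it holds something.
It also fails if it takes over 208 s, if anything falls off the work surface, if the arm or the gripper's body presses on something with over 40 N, if the wrist force passes 120 N, or if a joint passes its speed limit or range.

## Robot

A 6-joint arm with a two-finger parallel gripper is mounted at the origin on the work surface. World frame = base frame: x ahead of the robot, y to its left, z up, the work surface at z = 0. Lengths are in mm, angles in rad, forces in N, time in s.
With the tool pointing down it reaches from about 350 to 775 mm from the base axis. Payload 7.3 kg.
Tool frame: the origin (TCP) lies at the very end of the fingers, on their centre line; the grasp point (between the pads) lies 19 mm behind it; z points along the fingers, y is the line along which they close (so a half turn about z gives the same grasp; the last joint's range is limited). The gripper opens to 92 mm and grips with 3 to 60 N. Pads are 19 mm wide; open, the fingers measure 130 mm over their backs; the gripper's body (75 mm by 190 mm) begins 47 mm behind the grasp point.
Start: joints at [0.961, 0.342, 1.524, -0, 1.275, -0.146], TCP at [234.848, 469.565, 226.741] pointing down, gripper open.
Joint ranges: [-2.53, 2.53], [-0.77, 2.02], [0.04, 2.7], [-1, 4.14], [0.28, 2.66], [-3.11, 3.11]. Speed limits (rad/s): [2.57, 2.57, 3.14, 3.14, 3.14, 3.14].

## Interface

Orientations are given as [roll, pitch, yaw] about the fixed x, y, z axes, in that order (R = Rz(yaw) Ry(pitch) Rx(roll)).
In Python, from plant import bot gives the robot as it stands.
- The arm moves only by the tool send_rows, never from a script. Its argument "rows" is a list of rows, each an object of numbers: "x", "y", "z": the shift along the tool's x, y, z in units of 0.2 m (1.0 is 0.2 m); "ax", "ay", "az": the turn, a rotation vector about the tool's x, y, z in units of 60 degrees (1.0 is 60 degrees); "jaw": the opening, from -1 (shut) to 1 (fully open), so that 0 is half open. In form: [{"x": .., "y": .., "z": .., "ax": .., "ay": .., "az": .., "jaw": ..}, ...]. A call has exactly 10 rows; each row is the pose to reach, as a shift and turn from the pose commanded when the call began, along the tool's axes at that moment; what a row does not reach only later rows make up. A row lasts 1/8 s, in which the tool goes at most 62.5 mm and 10.7 degrees, less where a joint would pass 70% of its speed; a pose out of reach is approached as far as the arm can. A call with a number of a shift or a turn outside -1 to 1 is refused whole. A call with a gripper value outside its range is refused whole. The fingers move at their own pace and stop on an object; the grip force is fixed at half the most. Time passes only in rows, so rows that repeat a pose let the fingers close, or fill a call up. It gives the time, the measured TCP pose, the force, the opening and the grip force at its end, in the units of the state.
- bot.get_obs(): the state, without advancing time (a new reading comes with each control period).
- bot.capture(name): name is "scene" or "top"; returns (picture, depth): 384x512x3 uint8, red, green, blue; 384x512 float32, mm along the optical axis (not along the pixel's ray), 0 where there is no reading.
- bot.camera_model(name): a dict with "vertical_fov" (degrees; the focal length in pixels is half the picture's height over the tangent of half this angle, whatever the lens; pixels are square), "cx", "cy" (the principal point, pixels), "R" (3x3) and "t" (3): a world point X has camera coordinates R X + t. Camera axes: x right, y down, z forward; pixel columns grow to the right and rows downward; lengths in mm; the calibration is good to about 2 mm. A picture is of the moment at which its call begins. camera_model takes no time and is no camera call.
- bot.close_job(): hands the job in; it is judged then, once.
The state is a dict: "time": time; "joint_positions": joint angles; "dq": joint speeds; "tau": joint torques, N m; "tool_pos": TCP position; "tcp_rot": TCP orientation; "contact_force": force on the tool from outside, world axes, zero at the start; "moment": the same for the moment, N m; "grip_width": finger opening in mm; "finger_force": force on a finger pad.
Only numpy, scipy, OpenCV 4.12 (cv2) and the standard library are available. Lean on these libraries where they do the work, as an engineer would, in place of code of your own. Each camera call takes 0.05 s, during which the arm holds its last target. There are 200 camera calls.

## Working session

There is one attempt and no reset: what is moved stays moved. The work goes in short steps, Python scripts to look and compute and a tool call to move; the robot and the scene stay as the last step left them, time stands still between calls to the robot, and variables do not carry over. Pictures are saved under pics/ and viewed, at most 14 in all, crops included, and the job is handed in when it is done.

Besides the shell and the picture viewer there is one more tool, called after "Request:" in YAML: its name, and indented under it one key for each argument. send_rows: Moves the arm, as the interface text tells. Its arguments: {"type":"object","properties":{"rows":{"type":"array","items":{"type":"object","properties":{"x":{"type":"number","minimum":-1,"maximum":1},"y":{"type":"number","minimum":-1,"maximum":1},"z":{"type":"number","minimum":-1,"maximum":1},"ax":{"type":"number","minimum":-1,"maximum":1},"ay":{"type":"number","minimum":-1,"maximum":1},"az":{"type":"number","minimum":-1,"maximum":1},"jaw":{"type":"number"}}}}},"required":["rows"]}

```bash
mkdir -p pics; ls; cat > h.py <<'E'
import numpy as np, cv2
from plant import bot
def cam(n):
    m=bot.camera_model(n); f=192/np.tan(np.radians(m['vertical_fov'])/2)
    return m,f,np.array(m['R']),np.array(m['t'])
def cloud(n,depth):
    m,f,R,t=cam(n); v,u=np.mgrid[:384,:512]
    d=depth.astype(float); P=np.stack([(u-m['cx'])*d/f,(v-m['cy'])*d/f,d],-1)
    W=(P-t)@R; W[d<=0]=np.nan; return W
def ray(n,u,v,z):
    m,f,R,t=cam(n); c=-R.T@t; d=R.T@np.array([(u-m['cx'])/f,(v-m['cy'])/f,1]); return c+d*(z-c[2])/d[2]
E
python3 - <<'E'
from h import *
print(bot.get_obs())
for n in ['top','scene']:
    p,d=bot.capture(n); print({k:(np.round(v,3).tolist()) for k,v in bot.camera_model(n).items() if not isinstance(v,str)})
    np.savez('%s0.npz'%n,p=p,d=d)
    cv2.imwrite('pics/%s0.png'%n,cv2.resize(p[:,:,::-1],(768,576),interpolation=cv2.INTER_CUBIC))
E
```

```text
pics
{'time': 0.0, 'joint_positions': array([ 9.60991086e-01,  3.42732021e-01,  1.52503500e+00,  3.16491508e-06,
        1.27540018e+00, -1.46009010e-01]), 'dq': array([ 0.00078574,  0.00173051, -0.0008299 , -0.00072894, -0.00052234,
       -0.00031769]), 'tau': array([ 1.35168789e-04, -4.31250679e+01, -2.44216722e+01,  7.17248255e-02,
        5.59438672e-02, -1.07883723e-04]), 'tool_pos': array([234.59939219, 469.20271293, 226.03386787]), 'tcp_rot': array([-3.14003530e+00, -2.32075797e-04,  2.67779532e+00]), 'contact_force': array([ 0.10320006, -0.45660823,  0.08419253]), 'moment': array([ 0.03309501,  0.027236  , -0.02927359]), 'finger_force': 0.0, 'grip_width': 92.36866437753329}
{'vertical_fov': 48.09, 'cx': 257.4, 'cy': 188.113, 'R': [[-0.008, -1.0, 0.012], [-0.995, 0.007, -0.096], [0.096, -0.013, -0.995]], 't': [59.271, 557.632, 1296.479]}
{'vertical_fov': 46.004, 'cx': 252.163, 'cy': 195.687, 'R': [[-0.865, 0.502, 0.003], [0.365, 0.633, -0.683], [-0.344, -0.59, -0.731]], 't': [436.399, -168.5, 1716.149]}
```

View pics/top0.png

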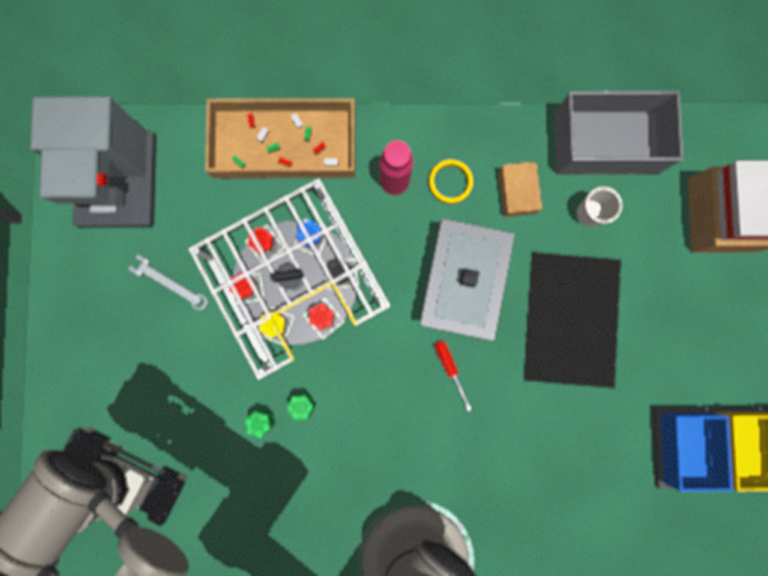

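View pics/scene0.png

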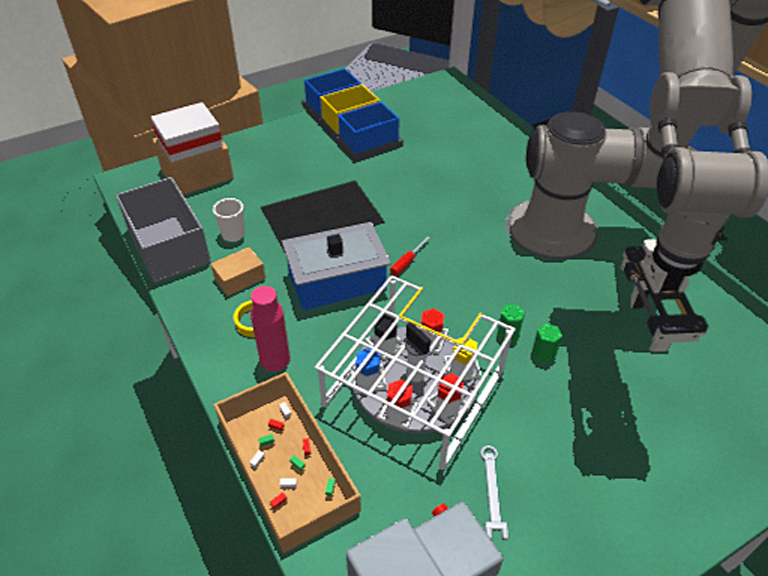

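The top view (768-wide picture) shows the rotor at (287,278), with red caps at (321,316), (241,288) and (261,240). The lid's knob is at (468,278) and the mat at (572,320). The green tubs at (258,424) and (300,407) are the look-alikes. Now I'll measure these.

```bash
cat >> h.py <<'E'
def load(n,tag): a=np.load('%s%s.npz'%(n,tag)); return a['p'],a['d']
def snap(n,tag):
    p,d=bot.capture(n); np.savez('%s%s.npz'%(n,tag),p=p,d=d); return p,d
def rect(mask,n,z):
    c=max(cv2.findContours(mask.astype(np.uint8),cv2.RETR_EXTERNAL,cv2.CHAIN_APPROX_NONE)[0],key=cv2.contourArea)[:,0]
    P=np.array([ray(n,u,v,z)[:2] for u,v in c],np.float32); return cv2.minAreaRect(P)
def caps(p,W):
    hsv=cv2.cvtColor(p,cv2.COLOR_RGB2HSV); H,S,V=hsv[...,0],hsv[...,1],hsv[...,2]; out=[]
    for nm,h in dict(red=((H<8)|(H>172)),blue=(H>100)&(H<125),yellow=(H>22)&(H<34)).items():
        m=(h&(S>130)&(V>90)&(W[...,2]>95)&(W[...,2]<121)).astype(np.uint8)
        m=cv2.morphologyEx(m,cv2.MORPH_CLOSE,np.ones((3,3)))
        k,l,st,c=cv2.connectedComponentsWithStats(m)
        for i in range(1,k):
            if st[i,4]>25: out.append((nm,st[i,4],np.round(c[i],1),np.round(np.nanmean(W[l==i],0)),l==i))
    return out
E
python3 - <<'E'
from h import *
p,d=load('top','0'); W=cloud('top',d); Z=W[...,2]
u0=lambda a,b,c,e:(slice(b,e),slice(a,c))
for c in caps(p,W): print(c[0],c[1],c[2],c[3],np.round(ray('top',*c[2],112)[:2]))
box=np.zeros((384,512),bool); box[140:235,275:350]=1
lid=box&(Z>85)&(Z<105); print('lid z',np.nanmedian(Z[lid]),rect(lid|(box&(Z>105)&(Z<145)),'top',96))
kn=box&(Z>125)&(Z<142); print('knob',kn.sum(),np.nanmedian(Z[kn]),rect(kn,'top',134),np.nanmean(W[kn],0))
g=p.astype(int).sum(2); mat=np.zeros_like(box); mat[160:265,345:420]=1; mat&=(g<110); print('mat',rect(mat,'top',3))
rk=np.zeros_like(box); rk[150:220,150:240]=1; rk&=(Z>160)&(Z<185); print('rotknob',rk.sum(),np.nanmedian(Z[rk]),rect(rk,'top',173),np.nanmean(W[rk],0))
gd=np.zeros_like(box); gd[110:260,120:265]=1; gd&=(Z>119)&(Z<134)&(p.min(2)>130); print('guard',gd.sum(),np.nanmedian(Z[gd]),)
P=np.array([W[a][:2] for a in zip(*np.where(gd))],np.float32); print(cv2.minAreaRect(P))
hsv=cv2.cvtColor(p,cv2.COLOR_RGB2HSV); ye=np.zeros_like(box); ye[180:250,150:245]=1; ye&=(hsv[...,0]>20)&(hsv[...,0]<34)&(hsv[...,1]>120)&(Z>120)&(Z<138)
print('yel',ye.sum(),cv2.minAreaRect(np.float32(W[ye][:,:2])))
print('flaskmax',np.nanmax(Z[90:135,245:280]), bot.get_obs()['time'])
E
```

```text
red 120 [175.7 158.9] [636. 292. 111.] [636. 292.]
red 103 [162.  191.8] [541. 330. 112.] [541. 330.]
red 194 [213.9 210.9] [485. 181. 112.] [485. 181.]
blue 63 [207.6 151.4] [657. 200. 112.] [658. 200.]
blue 28 [199.7 156.2] [643. 223. 112.] [644. 222.]
yellow 177 [181.7 217.1] [468. 272. 114.] [468. 273.]
lid z 96.2377749565868 ((556.2449951171875, -101.6067886352539), (145.77735900878906, 213.62857055664062), 77.6638412475586)
knob 114 133.40795517487157 ((555.7779541015625, -100.85914611816406), (29.94782257080078, 30.871810913085938), 77.53736877441406) [ 556.11142554 -101.24730439  133.35623728]Traceback (most recent call last):
  File "<stdin>", line 8, in <module>
  File "h.py", line 16, in rect
    c=max(cv2.findContours(mask.astype(np.uint8),cv2.RETR_EXTERNAL,cv2.CHAIN_APPROX_NONE)[0],key=cv2.contourArea)[:,0]
      ~~~^^^^^^^^^^^^^^^^^^^^^^^^^^^^^^^^^^^^^^^^^^^^^^^^^^^^^^^^^^^^^^^^^^^^^^^^^^^^^^^^^^^^^^^^^^^^^^^^^^^^^^^^
ValueError: max() iterable argument is empty
```

```bash
python3 - <<'E'
from h import *
p,d=load('top','0'); W=cloud('top',d); Z=W[...,2]
box=np.zeros((384,512),bool)
g=p.astype(int).max(2); mat=box.copy(); mat[160:265,345:420]=1; print('matmin',np.percentile(g[mat],[1,30,60,90])); mat&=(g<60); print('mat',rect(mat,'top',3))
rk=box.copy(); rk[150:220,150:240]=1; rk&=(Z>160)&(Z<185); print('rotknob',rk.sum(),np.nanmedian(Z[rk]),rect(rk,'top',173),np.nanmean(W[rk],0))
gd=box.copy(); gd[110:260,120:265]=1; gd&=(Z>119)&(Z<134)&(p.min(2)>130); print('guard',gd.sum(),np.nanmedian(Z[gd]),)
P=W[gd][:,:2].astype(np.float32); print(cv2.minAreaRect(P))
hsv=cv2.cvtColor(p,cv2.COLOR_RGB2HSV); ye=box.copy(); ye[180:250,150:245]=1; ye&=(hsv[...,0]>20)&(hsv[...,0]<34)&(hsv[...,1]>120)&(Z>120)&(Z<138)
print('yel',ye.sum(),cv2.minAreaRect(np.float32(W[ye][:,:2])))
bk=box.copy();bk[165:190,215:240]=1; bk&=(g<70)&(Z>95)&(Z<121); print('black',bk.sum(),np.nanmean(W[bk],0))
A=np.array([[636,292],[541,330],[485,181],[468,273]]); 
r=cv2.minEnclosingCircle(np.float32(A)); print(r)
E
```

```text
matmin [ 42.74  47.    52.   143.  ]
mat ((481.14654541015625, -331.046630859375), (184.43194580078125, 261.2725830078125), 84.85029602050781)
rotknob 119 172.11572659831353 ((558.1380615234375, 239.71792602539062), (14.783970832824707, 58.42372131347656), 7.845308780670166) [558.27454095 240.31797022 171.65392553]
guard 1810 126.53849970082857
((559.3325805664062, 241.5977325439453), (281.2639465332031, 280.83929443359375), 28.722591400146484)
yel 141 ((478.8876953125, 197.16281127929688), (93.35820007324219, 139.88172912597656), 28.906299591064453)
black 33 [574.95205522 151.8107666  112.53981392]
((556.6028442382812, 241.80160522460938), 93.9352035522461)
```

The measured sizes all agree with the given ones. The magazine centre is about (558.5, 240.8) with yaw 28.8°, and the rotor bar lies at 97.8°. The lid is at (556.2, -101.4) with yaw -12.3°, and the mat at (481, -331) with yaw about -5°.

```bash
cat > mv.py <<'E'
# usage: mv.py [-w state] "x,y,z,ydir" ... : each waypoint as a delta (units) from the call's start pose; ; '/' starts a new call
import sys,json,numpy as np
st=json.load(open('st.json')); s=st[:]; cur=st[:]
for a in sys.argv[1:]:
    if a=='/': s=cur[:]; print('--'); continue
    t=[float(v) for v in a.split(',')]; d=np.array(t)-s; y=np.radians(s[3])
    u=np.array([-d[0]*np.sin(y)+d[1]*np.cos(y), d[0]*np.cos(y)+d[1]*np.sin(y), -d[2]])/200; az=-d[3]/60
    u=np.round(u,3); az=round(az,3)
    print(dict(x=u[0],y=u[1],z=u[2],az=az),'rows>=%.1f'%max(np.hypot(*(t[i]-cur[i] for i in (0,1)))/62.5,abs(t[3]-cur[3])/10.7), '' if max(abs(u).max(),abs(az))<=1 else 'OVER')
    cur=t
json.dump(cur,open('st.json','w'))
E
echo '[234.85,469.57,226.74,63.43]' > st.json
python3 mv.py 330,300,226,70 / 430,124,226,75 / 556,-101.4,190,77.66 / 556.2,-101.4,150,77.66 556.2,-101.4,102,77.66
```

```text
{'x': np.float64(-0.805), 'y': np.float64(-0.546), 'z': np.float64(0.004), 'az': np.float64(-0.11)} rows>=3.1 
--
{'x': np.float64(-0.771), 'y': np.float64(-0.656), 'z': np.float64(-0.0), 'az': np.float64(-0.083)} rows>=3.2 
--
{'x': np.float64(-0.9), 'y': np.float64(-0.926), 'z': np.float64(0.18), 'az': np.float64(-0.044)} rows>=4.1 
--
{'x': np.float64(-0.001), 'y': np.float64(0.0), 'z': np.float64(0.2), 'az': np.float64(-0.0)} rows>=0.0 
{'x': np.float64(-0.001), 'y': np.float64(0.0), 'z': np.float64(0.44), 'az': np.float64(-0.0)} rows>=0.0
```

Request:
send_rows:
  rows:
    - {"x": -0.15, "y": -0.1, "z": 0, "az": -0.03, "jaw": 0.3}
    - {"x": -0.4, "y": -0.27, "z": 0, "az": -0.06, "jaw": 0.3}
    - {"x": -0.65, "y": -0.45, "z": 0, "az": -0.09, "jaw": 0.3}
    - {"x": -0.805, "y": -0.546, "z": 0.004, "az": -0.11, "jaw": 0.3}
    - {"x": -0.805, "y": -0.546, "z": 0.004, "az": -0.11, "jaw": 0.3}
    - {"x": -0.805, "y": -0.546, "z": 0.004, "az": -0.11, "jaw": 0.3}
    - {"x": -0.805, "y": -0.546, "z": 0.004, "az": -0.11, "jaw": 0.3}
    - {"x": -0.805, "y": -0.546, "z": 0.004, "az": -0.11, "jaw": 0.3}
    - {"x": -0.805, "y": -0.546, "z": 0.004, "az": -0.11, "jaw": 0.3}
    - {"x": -0.805, "y": -0.546, "z": 0.004, "az": -0.11, "jaw": 0.3}

```text
schema error: expected keys x, y, z, ax, ay, az, jaw
```

Request:
send_rows:
  rows:
    - {"x": -0.15, "y": -0.1, "z": 0, "ax": 0, "ay": 0, "az": -0.03, "jaw": 0.3}
    - {"x": -0.4, "y": -0.27, "z": 0, "ax": 0, "ay": 0, "az": -0.06, "jaw": 0.3}
    - {"x": -0.65, "y": -0.45, "z": 0, "ax": 0, "ay": 0, "az": -0.09, "jaw": 0.3}
    - {"x": -0.805, "y": -0.546, "z": 0.004, "ax": 0, "ay": 0, "az": -0.11, "jaw": 0.3}
    - {"x": -0.805, "y": -0.546, "z": 0.004, "ax": 0, "ay": 0, "az": -0.11, "jaw": 0.3}
    - {"x": -0.805, "y": -0.546, "z": 0.004, "ax": 0, "ay": 0, "az": -0.11, "jaw": 0.3}
    - {"x": -0.805, "y": -0.546, "z": 0.004, "ax": 0, "ay": 0, "az": -0.11, "jaw": 0.3}
    - {"x": -0.805, "y": -0.546, "z": 0.004, "ax": 0, "ay": 0, "az": -0.11, "jaw": 0.3}
    - {"x": -0.805, "y": -0.546, "z": 0.004, "ax": 0, "ay": 0, "az": -0.11, "jaw": 0.3}
    - {"x": -0.805, "y": -0.546, "z": 0.004, "ax": 0, "ay": 0, "az": -0.11, "jaw": 0.3}

```text
time: 1.35
tool_pos: [329.9, 300.1, 225.9]
tcp_rot: [3.142, 0.0, 2.793]
contact_force: [0.2, 0.4, -0.5]
grip_width: 59.3
finger_force: 0.0
```

Request:
send_rows:
  rows:
    - {"x": -0.2, "y": -0.17, "z": 0, "ax": 0, "ay": 0, "az": -0.02, "jaw": 0.3}
    - {"x": -0.4, "y": -0.34, "z": 0, "ax": 0, "ay": 0, "az": -0.04, "jaw": 0.3}
    - {"x": -0.6, "y": -0.5, "z": 0, "ax": 0, "ay": 0, "az": -0.06, "jaw": 0.3}
    - {"x": -0.771, "y": -0.656, "z": 0, "ax": 0, "ay": 0, "az": -0.083, "jaw": 0.3}
    - {"x": -0.771, "y": -0.656, "z": 0, "ax": 0, "ay": 0, "az": -0.083, "jaw": 0.3}
    - {"x": -0.771, "y": -0.656, "z": 0, "ax": 0, "ay": 0, "az": -0.083, "jaw": 0.3}
    - {"x": -0.771, "y": -0.656, "z": 0, "ax": 0, "ay": 0, "az": -0.083, "jaw": 0.3}
    - {"x": -0.771, "y": -0.656, "z": 0, "ax": 0, "ay": 0, "az": -0.083, "jaw": 0.3}
    - {"x": -0.771, "y": -0.656, "z": 0, "ax": 0, "ay": 0, "az": -0.083, "jaw": 0.3}
    - {"x": -0.771, "y": -0.656, "z": 0, "ax": 0, "ay": 0, "az": -0.083, "jaw": 0.3}

```text
time: 2.6
tool_pos: [430.0, 124.2, 226.0]
tcp_rot: [3.141, 0.0, 2.88]
contact_force: [-0.0, 0.8, -0.2]
grip_width: 59.8
finger_force: 0.0
```

Request:
send_rows:
  rows:
    - {"x": -0.2, "y": -0.2, "z": 0.02, "ax": 0, "ay": 0, "az": -0.01, "jaw": 0.3}
    - {"x": -0.4, "y": -0.4, "z": 0.05, "ax": 0, "ay": 0, "az": -0.02, "jaw": 0.3}
    - {"x": -0.6, "y": -0.6, "z": 0.1, "ax": 0, "ay": 0, "az": -0.03, "jaw": 0.3}
    - {"x": -0.8, "y": -0.82, "z": 0.15, "ax": 0, "ay": 0, "az": -0.04, "jaw": 0.3}
    - {"x": -0.9, "y": -0.926, "z": 0.18, "ax": 0, "ay": 0, "az": -0.044, "jaw": 0.3}
    - {"x": -0.9, "y": -0.926, "z": 0.18, "ax": 0, "ay": 0, "az": -0.044, "jaw": 0.3}
    - {"x": -0.9, "y": -0.926, "z": 0.18, "ax": 0, "ay": 0, "az": -0.044, "jaw": 0.3}
    - {"x": -0.9, "y": -0.926, "z": 0.18, "ax": 0, "ay": 0, "az": -0.044, "jaw": 0.3}
    - {"x": -0.9, "y": -0.926, "z": 0.18, "ax": 0, "ay": 0, "az": -0.044, "jaw": 0.3}
    - {"x": -0.9, "y": -0.926, "z": 0.18, "ax": 0, "ay": 0, "az": -0.044, "jaw": 0.3}

```text
time: 3.85
tool_pos: [556.0, -101.0, 190.2]
tcp_rot: [3.142, 0.0, 2.927]
contact_force: [-0.1, 0.0, 1.2]
grip_width: 59.4
finger_force: 0.0
```

```bash
python3 - <<'E'
from h import *
print(bot.get_obs()['tool_pos'])
p,d=snap('scene','1'); W=cloud('scene',d); Z=W[...,2]; g=p.astype(int).max(2)
# lid plate from scene view, grey band z 90..100
m=(Z>91)&(Z<101)&(W[...,0]>420)&(W[...,0]<700)&(W[...,1]>-220)&(W[...,1]<20)
print(m.sum(),cv2.minAreaRect(np.float32(W[m][:,:2])))
# box front rim from initial scene
E
```

```text
[ 556.03349154 -101.04994687  190.23276914]
1693 ((556.1459350585938, -101.05928039550781), (153.5503692626953, 214.85848999023438), 77.45361328125)
```

Request:
send_rows:
  rows:
    - {"x": 0, "y": 0, "z": 0.15, "ax": 0, "ay": 0, "az": 0, "jaw": 0.3}
    - {"x": 0, "y": 0, "z": 0.3, "ax": 0, "ay": 0, "az": 0, "jaw": 0.3}
    - {"x": 0, "y": 0, "z": 0.4, "ax": 0, "ay": 0, "az": 0, "jaw": 0.3}
    - {"x": 0, "y": 0, "z": 0.44, "ax": 0, "ay": 0, "az": 0, "jaw": 0.3}
    - {"x": 0, "y": 0, "z": 0.44, "ax": 0, "ay": 0, "az": 0, "jaw": -1}
    - {"x": 0, "y": 0, "z": 0.44, "ax": 0, "ay": 0, "az": 0, "jaw": -1}
    - {"x": 0, "y": 0, "z": 0.44, "ax": 0, "ay": 0, "az": 0, "jaw": -1}
    - {"x": 0, "y": 0, "z": 0.44, "ax": 0, "ay": 0, "az": 0, "jaw": -1}
    - {"x": 0, "y": 0, "z": 0.44, "ax": 0, "ay": 0, "az": 0, "jaw": -1}
    - {"x": 0, "y": 0, "z": 0.44, "ax": 0, "ay": 0, "az": 0, "jaw": -1}

```text
time: 5.15
tool_pos: [556.4, -101.7, 102.6]
tcp_rot: [-3.142, 0.001, 2.926]
contact_force: [-1.3, 0.4, 6.4]
grip_width: 29.7
finger_force: 30.0
```

```bash
python3 mv.py / 556.2,-101.4,170,77.66 540,-170,175,80 / 481,-331,170,84.85 / 481,-331,17.5,84.85 481,-331,120,84.85
```

```text
--
{'x': np.float64(0.0), 'y': np.float64(0.0), 'z': np.float64(-0.34), 'az': np.float64(-0.0)} rows>=0.0 
{'x': np.float64(0.006), 'y': np.float64(-0.352), 'z': np.float64(-0.365), 'az': np.float64(-0.039)} rows>=1.1 
--
{'x': np.float64(0.151), 'y': np.float64(-0.844), 'z': np.float64(0.025), 'az': np.float64(-0.081)} rows>=2.7 
--
{'x': np.float64(0.0), 'y': np.float64(0.0), 'z': np.float64(0.762), 'az': np.float64(-0.0)} rows>=0.0 
{'x': np.float64(0.0), 'y': np.float64(0.0), 'z': np.float64(0.25), 'az': np.float64(-0.0)} rows>=0.0
```

Request:
send_rows:
  rows:
    - {"x": 0, "y": 0, "z": -0.03, "ax": 0, "ay": 0, "az": 0, "jaw": -1}
    - {"x": 0, "y": 0, "z": -0.09, "ax": 0, "ay": 0, "az": 0, "jaw": -1}
    - {"x": 0, "y": 0, "z": -0.17, "ax": 0, "ay": 0, "az": 0, "jaw": -1}
    - {"x": 0, "y": 0, "z": -0.26, "ax": 0, "ay": 0, "az": 0, "jaw": -1}
    - {"x": 0, "y": -0.02, "z": -0.33, "ax": 0, "ay": 0, "az": 0, "jaw": -1}
    - {"x": 0, "y": -0.08, "z": -0.36, "ax": 0, "ay": 0, "az": -0.01, "jaw": -1}
    - {"x": 0, "y": -0.16, "z": -0.365, "ax": 0, "ay": 0, "az": -0.02, "jaw": -1}
    - {"x": 0, "y": -0.25, "z": -0.365, "ax": 0, "ay": 0, "az": -0.03, "jaw": -1}
    - {"x": 0.006, "y": -0.32, "z": -0.365, "ax": 0, "ay": 0, "az": -0.039, "jaw": -1}
    - {"x": 0.006, "y": -0.352, "z": -0.365, "ax": 0, "ay": 0, "az": -0.039, "jaw": -1}

```text
time: 6.4
tool_pos: [539.3, -171.1, 174.7]
tcp_rot: [3.141, -0.001, 2.966]
contact_force: [-0.7, -0.1, -1.8]
grip_width: 29.7
finger_force: 30.0
```

Request:
send_rows:
  rows:
    - {"x": 0.01, "y": -0.05, "z": 0, "ax": 0, "ay": 0, "az": -0.01, "jaw": -1}
    - {"x": 0.03, "y": -0.16, "z": 0, "ax": 0, "ay": 0, "az": -0.02, "jaw": -1}
    - {"x": 0.05, "y": -0.3, "z": 0.01, "ax": 0, "ay": 0, "az": -0.03, "jaw": -1}
    - {"x": 0.08, "y": -0.45, "z": 0.01, "ax": 0, "ay": 0, "az": -0.04, "jaw": -1}
    - {"x": 0.11, "y": -0.6, "z": 0.02, "ax": 0, "ay": 0, "az": -0.06, "jaw": -1}
    - {"x": 0.13, "y": -0.73, "z": 0.025, "ax": 0, "ay": 0, "az": -0.07, "jaw": -1}
    - {"x": 0.145, "y": -0.81, "z": 0.025, "ax": 0, "ay": 0, "az": -0.081, "jaw": -1}
    - {"x": 0.151, "y": -0.844, "z": 0.025, "ax": 0, "ay": 0, "az": -0.081, "jaw": -1}
    - {"x": 0.151, "y": -0.844, "z": 0.025, "ax": 0, "ay": 0, "az": -0.081, "jaw": -1}
    - {"x": 0.151, "y": -0.844, "z": 0.025, "ax": 0, "ay": 0, "az": -0.081, "jaw": -1}

```text
time: 7.65
tool_pos: [481.0, -330.4, 169.9]
tcp_rot: [3.141, 0.0, 3.052]
contact_force: [-0.7, 0.8, -1.6]
grip_width: 29.9
finger_force: 30.0
```

```bash
python3 - <<'E'
from h import *
p,d=snap('scene','2'); W=cloud('scene',d); o=bot.get_obs(); print(o['tool_pos'],o['grip_width'])
M=np.linalg.norm(W[...,:2]-o['tool_pos'][:2],axis=2)<130
for lo,hi in((140,175),): 
    m=M&(W[...,2]>lo)&(W[...,2]<hi); print(m.sum(),np.nanpercentile(W[m][:,2],[10,50,90]))
cv2.imwrite('pics/s2.png',cv2.resize(p[80:300,100:400,::-1],(750,550)))
E
```

```text
[ 481.03305309 -330.33257993  169.9401598 ] 29.585388667366765
1222 [161.0391819  164.3420747  167.39817661]
```

View pics/s2.png

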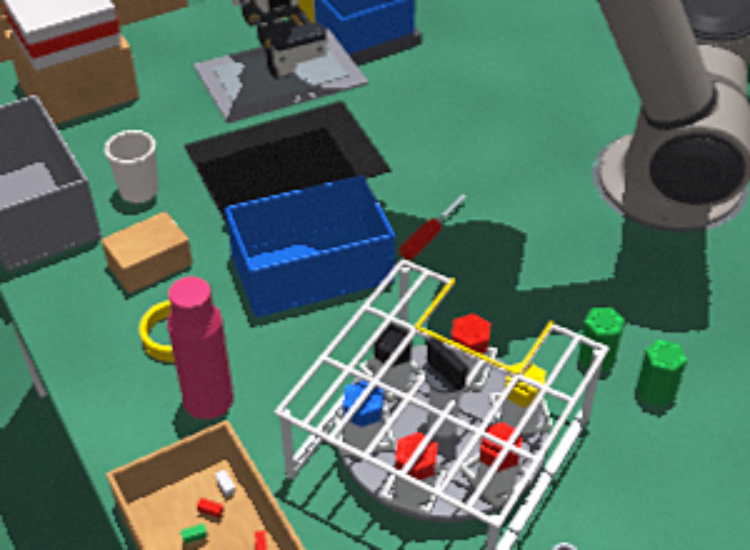

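The lid is held level above the mat and the box is open and empty, so I'll lay the lid down.

Request:
send_rows:
  rows:
    - {"x": 0, "y": 0, "z": 0.1, "ax": 0, "ay": 0, "az": 0, "jaw": -1}
    - {"x": 0, "y": 0, "z": 0.28, "ax": 0, "ay": 0, "az": 0, "jaw": -1}
    - {"x": 0, "y": 0, "z": 0.46, "ax": 0, "ay": 0, "az": 0, "jaw": -1}
    - {"x": 0, "y": 0, "z": 0.6, "ax": 0, "ay": 0, "az": 0, "jaw": -1}
    - {"x": 0, "y": 0, "z": 0.69, "ax": 0, "ay": 0, "az": 0, "jaw": -1}
    - {"x": 0, "y": 0, "z": 0.74, "ax": 0, "ay": 0, "az": 0, "jaw": -1}
    - {"x": 0, "y": 0, "z": 0.77, "ax": 0, "ay": 0, "az": 0, "jaw": -1}
    - {"x": 0, "y": 0, "z": 0.77, "ax": 0, "ay": 0, "az": 0, "jaw": -1}
    - {"x": 0, "y": 0, "z": 0.77, "ax": 0, "ay": 0, "az": 0, "jaw": 0.3}
    - {"x": 0, "y": 0, "z": 0.77, "ax": 0, "ay": 0, "az": 0, "jaw": 0.3}

```text
time: 8.95
tool_pos: [481.1, -331.4, 16.6]
tcp_rot: [-3.141, 0.001, 3.052]
contact_force: [-0.4, -0.7, 0.0]
grip_width: 45.2
finger_force: 0.0
```

```bash
echo '[481,-331,16,84.85]' > st.json; python3 mv.py 481,-331,120,84.85 500,-300,200,84.85 505,-270,220,70  / 510,-90,235,45 / 530,90,235,7.85 / 558.3,240.5,215,7.85
```

```text
{'x': np.float64(0.0), 'y': np.float64(0.0), 'z': np.float64(-0.52), 'az': np.float64(-0.0)} rows>=0.0 
{'x': np.float64(-0.081), 'y': np.float64(0.163), 'z': np.float64(-0.92), 'az': np.float64(-0.0)} rows>=0.6 
{'x': np.float64(-0.092), 'y': np.float64(0.315), 'z': np.float64(-1.02), 'az': np.float64(0.247)} rows>=1.4 OVER
--
{'x': np.float64(0.284), 'y': np.float64(0.854), 'z': np.float64(-0.075), 'az': np.float64(0.417)} rows>=2.9 
--
{'x': np.float64(0.566), 'y': np.float64(0.707), 'z': np.float64(-0.0), 'az': np.float64(0.619)} rows>=3.5 
--
{'x': np.float64(0.726), 'y': np.float64(0.243), 'z': np.float64(0.1), 'az': np.float64(-0.0)} rows>=2.5
```

Request:
send_rows:
  rows:
    - {"x": 0, "y": 0, "z": 0, "ax": 0, "ay": 0, "az": 0, "jaw": 0.3}
    - {"x": 0, "y": 0, "z": -0.1, "ax": 0, "ay": 0, "az": 0, "jaw": 0.3}
    - {"x": 0, "y": 0, "z": -0.3, "ax": 0, "ay": 0, "az": 0, "jaw": 0.3}
    - {"x": 0, "y": 0, "z": -0.52, "ax": 0, "ay": 0, "az": 0, "jaw": 0.3}
    - {"x": -0.04, "y": 0.08, "z": -0.75, "ax": 0, "ay": 0, "az": 0, "jaw": 0.3}
    - {"x": -0.08, "y": 0.163, "z": -0.92, "ax": 0, "ay": 0, "az": 0, "jaw": 0.3}
    - {"x": -0.092, "y": 0.315, "z": -1, "ax": 0, "ay": 0, "az": 0.15, "jaw": 0.1}
    - {"x": -0.092, "y": 0.315, "z": -1, "ax": 0, "ay": 0, "az": 0.247, "jaw": 0.1}
    - {"x": -0.092, "y": 0.315, "z": -1, "ax": 0, "ay": 0, "az": 0.247, "jaw": 0.1}
    - {"x": -0.092, "y": 0.315, "z": -1, "ax": 0, "ay": 0, "az": 0.247, "jaw": 0.1}

```text
time: 10.2
tool_pos: [504.5, -270.1, 215.6]
tcp_rot: [3.141, -0.0, 2.795]
contact_force: [-0.5, 0.3, 0.3]
grip_width: 50.7
finger_force: 0.0
```

Request:
send_rows:
  rows:
    - {"x": 0.05, "y": 0.17, "z": -0.04, "ax": 0, "ay": 0, "az": 0.1, "jaw": 0.1}
    - {"x": 0.12, "y": 0.4, "z": -0.09, "ax": 0, "ay": 0, "az": 0.2, "jaw": 0.1}
    - {"x": 0.22, "y": 0.65, "z": -0.095, "ax": 0, "ay": 0, "az": 0.3, "jaw": 0.1}
    - {"x": 0.284, "y": 0.854, "z": -0.095, "ax": 0, "ay": 0, "az": 0.417, "jaw": 0.1}
    - {"x": 0.284, "y": 0.854, "z": -0.095, "ax": 0, "ay": 0, "az": 0.417, "jaw": 0.1}
    - {"x": 0.284, "y": 0.854, "z": -0.095, "ax": 0, "ay": 0, "az": 0.417, "jaw": 0.1}
    - {"x": 0.284, "y": 0.854, "z": -0.095, "ax": 0, "ay": 0, "az": 0.417, "jaw": 0.1}
    - {"x": 0.284, "y": 0.854, "z": -0.095, "ax": 0, "ay": 0, "az": 0.417, "jaw": 0.1}
    - {"x": 0.284, "y": 0.854, "z": -0.095, "ax": 0, "ay": 0, "az": 0.417, "jaw": 0.1}
    - {"x": 0.284, "y": 0.854, "z": -0.095, "ax": 0, "ay": 0, "az": 0.417, "jaw": 0.1}

```text
time: 11.45
tool_pos: [509.6, -90.3, 234.9]
tcp_rot: [3.142, -0.0, 2.356]
contact_force: [0.3, -0.6, -0.3]
grip_width: 50.3
finger_force: 0.0
```

Request:
send_rows:
  rows:
    - {"x": 0.14, "y": 0.17, "z": 0, "ax": 0, "ay": 0, "az": 0.15, "jaw": 0.1}
    - {"x": 0.28, "y": 0.35, "z": 0, "ax": 0, "ay": 0, "az": 0.3, "jaw": 0.1}
    - {"x": 0.42, "y": 0.53, "z": 0, "ax": 0, "ay": 0, "az": 0.46, "jaw": 0.1}
    - {"x": 0.566, "y": 0.707, "z": 0, "ax": 0, "ay": 0, "az": 0.619, "jaw": 0.1}
    - {"x": 0.566, "y": 0.707, "z": 0, "ax": 0, "ay": 0, "az": 0.619, "jaw": 0.1}
    - {"x": 0.566, "y": 0.707, "z": 0, "ax": 0, "ay": 0, "az": 0.619, "jaw": 0.1}
    - {"x": 0.566, "y": 0.707, "z": 0, "ax": 0, "ay": 0, "az": 0.619, "jaw": 0.1}
    - {"x": 0.566, "y": 0.707, "z": 0, "ax": 0, "ay": 0, "az": 0.619, "jaw": 0.1}
    - {"x": 0.566, "y": 0.707, "z": 0, "ax": 0, "ay": 0, "az": 0.619, "jaw": 0.1}
    - {"x": 0.566, "y": 0.707, "z": 0, "ax": 0, "ay": 0, "az": 0.619, "jaw": 0.1}

```text
time: 12.7
tool_pos: [529.6, 89.7, 234.9]
tcp_rot: [3.141, -0.0, 1.708]
contact_force: [-0.3, 0.5, 0.3]
grip_width: 50.6
finger_force: 0.0
```

```bash
python3 - <<'E'
from h import *
o=bot.get_obs(); print(o['tool_pos'],o['time'])
p,d=snap('top','3'); W=cloud('top',d); Z=W[...,2]
for c in caps(p,W): print(c[0],c[1],c[2],np.round(ray('top',*c[2],112)[:2]))
B=(W[...,0]>420)&(W[...,0]<700)&(W[...,1]>-200)&(W[...,1]<0)
hsv=cv2.cvtColor(p,cv2.COLOR_RGB2HSV)
r=B&(Z>84)&(Z<96); print('rim',r.sum(),cv2.minAreaRect(np.float32(W[r][:,:2])))
bl=B&(hsv[...,0]>100)&(hsv[...,0]<128)&(hsv[...,1]>120); 
# outer top contour of blue mask on plane z=90
print('blue@90',rect(bl,'top',90))
L=(W[...,0]>340)&(W[...,0]<620)&(W[...,1]<-210)&(Z>6)&(Z<16); print('lid',L.sum(),np.nanmedian(Z[L]),cv2.minAreaRect(np.float32(W[L][:,:2])))
E
```

```text
[529.6210883   89.6855052  234.94410255] 12.7
red 120 [175.7 158.9] [636. 292.]
red 103 [162.  191.8] [541. 330.]
blue 59 [207.2 151.4] [658. 201.]
yellow 177 [181.7 217.1] [468. 273.]
rim 401 ((555.8621215820312, -104.69090270996094), (130.48553466796875, 200.6190185546875), 79.71006774902344)
blue@90 ((555.9371948242188, -101.54103088378906), (136.12132263183594, 203.1905975341797), 79.75749969482422)
lid 3074 9.426660965444817 ((479.965576171875, -476.74169921875), (279.25433349609375, 531.2012329101562), 0.08355497568845749)
```

Request:
send_rows:
  rows:
    - {"x": 0.2, "y": 0.06, "z": 0, "ax": 0, "ay": 0, "az": 0, "jaw": 0.1}
    - {"x": 0.45, "y": 0.15, "z": 0, "ax": 0, "ay": 0, "az": 0, "jaw": 0.1}
    - {"x": 0.65, "y": 0.22, "z": 0, "ax": 0, "ay": 0, "az": 0, "jaw": 0.1}
    - {"x": 0.726, "y": 0.243, "z": 0.05, "ax": 0, "ay": 0, "az": 0, "jaw": 0.1}
    - {"x": 0.726, "y": 0.243, "z": 0.15, "ax": 0, "ay": 0, "az": 0, "jaw": 0.1}
    - {"x": 0.726, "y": 0.243, "z": 0.28, "ax": 0, "ay": 0, "az": 0, "jaw": 0.1}
    - {"x": 0.726, "y": 0.243, "z": 0.4, "ax": 0, "ay": 0, "az": 0, "jaw": 0.1}
    - {"x": 0.726, "y": 0.243, "z": 0.46, "ax": 0, "ay": 0, "az": 0, "jaw": 0.1}
    - {"x": 0.726, "y": 0.243, "z": 0.47, "ax": 0, "ay": 0, "az": 0, "jaw": 0.1}
    - {"x": 0.726, "y": 0.243, "z": 0.47, "ax": 0, "ay": 0, "az": 0, "jaw": -1}

```text
time: 14.0
tool_pos: [558.3, 240.4, 141.7]
tcp_rot: [3.14, -0.0, 1.708]
contact_force: [1.0, 0.1, 0.5]
grip_width: 44.4
finger_force: 0.0
```

Request:
send_rows:
  rows:
    - {"x": 0, "y": 0, "z": 0, "ax": 0, "ay": 0, "az": 0, "jaw": -1}
    - {"x": 0, "y": 0, "z": 0, "ax": 0, "ay": 0, "az": 0, "jaw": -1}
    - {"x": 0, "y": 0, "z": 0, "ax": 0, "ay": 0, "az": 0, "jaw": -1}
    - {"x": 0, "y": 0, "z": 0, "ax": 0, "ay": 0, "az": 0, "jaw": -1}
    - {"x": 0, "y": 0, "z": 0, "ax": 0, "ay": 0, "az": 0.05, "jaw": -1}
    - {"x": 0, "y": 0, "z": 0, "ax": 0, "ay": 0, "az": 0.1, "jaw": -1}
    - {"x": 0, "y": 0, "z": 0, "ax": 0, "ay": 0, "az": 0.15, "jaw": -1}
    - {"x": 0, "y": 0, "z": 0, "ax": 0, "ay": 0, "az": 0.15, "jaw": -1}
    - {"x": 0, "y": 0, "z": 0, "ax": 0, "ay": 0, "az": 0.15, "jaw": -1}
    - {"x": 0, "y": 0, "z": 0, "ax": 0, "ay": 0, "az": 0.15, "jaw": -1}

```text
time: 15.25
tool_pos: [560.5, 240.9, 141.4]
tcp_rot: [3.136, -0.002, 1.551]
contact_force: [9.7, 1.4, -3.2]
grip_width: 13.5
finger_force: 30.0
```

```bash
echo '[558.3,240.5,141,-1.15]' > st.json; python3 - <<'E'
from h import *
o=bot.get_obs(); print(o['tool_pos'],o['moment'],o['grip_width'])
for n in('top','scene'):
    p,d=snap(n,'4'); W=cloud(n,d)
    for c in caps(p,W): print(n,c[0],c[1],np.round(ray(n,*c[2],112)[:2],1),c[3],rect(c[4],n,112))
E
```

```text
[560.48834932 240.89803672 141.41683251] [ 0.24126873 -0.89668549 -0.06794929] 13.547981282119755
top red 57 [480.3 180.8] [480. 181. 111.] ((480.6832580566406, 179.43589782714844), (41.60393142700195, 14.39356517791748), 18.511247634887695)
top blue 44 [654.  196.8] [654. 197. 112.] ((655.3984375, 196.19532775878906), (15.744887351989746, 24.542449951171875), 26.369098663330078)
top blue 54 [629.6 182.6] [630. 183. 112.] ((628.7579345703125, 182.28770446777344), (20.93103790283203, 23.22241973876953), 26.364479064941406)
scene red 51 [478.9 216.9] [477. 214. 109.] ((473.4644775390625, 216.51953125), (46.720008850097656, 22.42390251159668), 16.898059844970703)
scene red 202 [646.1 290.2] [646. 291. 113.] ((646.3800659179688, 292.2549743652344), (52.980098724365234, 43.760581970214844), 59.81494140625)
scene red 111 [573.2 340.3] [573. 340. 111.] ((572.81494140625, 341.1128234863281), (40.83262634277344, 27.848785400390625), 28.676631927490234)
scene blue 156 [646.9 197.8] [647. 198. 112.] ((645.917236328125, 197.4898681640625), (56.886627197265625, 42.88013458251953), 78.64857482910156)
scene yellow 124 [488.5 300.4] [488. 300. 112.] ((488.7452697753906, 302.56500244140625), (36.87642288208008, 42.37512969970703), 20.738115310668945)
```

```bash
python3 mv.py 558.3,240.5,195,-1.15 500,208,205,-45 / 477,195.3,205,-61.2 / 477,195.3,79,-61.2
```

```text
{'x': np.float64(0.0), 'y': np.float64(0.0), 'z': np.float64(-0.27), 'az': np.float64(-0.0)} rows>=0.0 
{'x': np.float64(-0.168), 'y': np.float64(-0.288), 'z': np.float64(-0.32), 'az': np.float64(0.731)} rows>=4.1 
--
{'x': np.float64(-0.126), 'y': np.float64(-0.036), 'z': np.float64(-0.0), 'az': np.float64(0.27)} rows>=1.5 
--
{'x': np.float64(0.0), 'y': np.float64(0.0), 'z': np.float64(0.63), 'az': np.float64(-0.0)} rows>=0.0
```

Request:
send_rows:
  rows:
    - {"x": 0, "y": 0, "z": 0, "ax": 0, "ay": 0, "az": 0, "jaw": 0.1}
    - {"x": 0, "y": 0, "z": 0, "ax": 0, "ay": 0, "az": 0, "jaw": 0.1}
    - {"x": 0, "y": 0, "z": 0, "ax": 0, "ay": 0, "az": 0, "jaw": 0.1}
    - {"x": 0, "y": 0, "z": 0, "ax": 0, "ay": 0, "az": 0, "jaw": 0.1}
    - {"x": 0, "y": 0, "z": -0.07, "ax": 0, "ay": 0, "az": 0, "jaw": 0.1}
    - {"x": 0, "y": 0, "z": -0.2, "ax": 0, "ay": 0, "az": 0, "jaw": 0.1}
    - {"x": 0, "y": 0, "z": -0.3, "ax": 0, "ay": 0, "az": 0, "jaw": 0.1}
    - {"x": 0, "y": 0, "z": -0.4, "ax": 0, "ay": 0, "az": 0, "jaw": 0.1}
    - {"x": 0, "y": 0, "z": -0.45, "ax": 0, "ay": 0, "az": 0.1, "jaw": 0.1}
    - {"x": 0, "y": 0, "z": -0.45, "ax": 0, "ay": 0, "az": 0.2, "jaw": 0.1}

```text
time: 16.6
tool_pos: [558.5, 240.7, 233.4]
tcp_rot: [3.139, -0.002, 1.338]
contact_force: [-0.0, -0.4, 0.6]
grip_width: 50.8
finger_force: 0.0
```

```bash
echo '[558.3,240.5,231,-13.15]' > st.json; python3 mv.py 477,195.3,205,-61.2 / 477,195.3,79,-61.2
```

```text
{'x': np.float64(-0.313), 'y': np.float64(-0.344), 'z': np.float64(0.13), 'az': np.float64(0.801)} rows>=4.5 
--
{'x': np.float64(0.0), 'y': np.float64(0.0), 'z': np.float64(0.63), 'az': np.float64(-0.0)} rows>=0.0
```

Request:
send_rows:
  rows:
    - {"x": -0.08, "y": -0.09, "z": 0.03, "ax": 0, "ay": 0, "az": 0.17, "jaw": 0.3}
    - {"x": -0.16, "y": -0.18, "z": 0.06, "ax": 0, "ay": 0, "az": 0.34, "jaw": 0.3}
    - {"x": -0.24, "y": -0.27, "z": 0.1, "ax": 0, "ay": 0, "az": 0.51, "jaw": 0.3}
    - {"x": -0.313, "y": -0.344, "z": 0.13, "ax": 0, "ay": 0, "az": 0.68, "jaw": 0.3}
    - {"x": -0.313, "y": -0.344, "z": 0.13, "ax": 0, "ay": 0, "az": 0.801, "jaw": 0.3}
    - {"x": -0.313, "y": -0.344, "z": 0.13, "ax": 0, "ay": 0, "az": 0.801, "jaw": 0.3}
    - {"x": -0.313, "y": -0.344, "z": 0.13, "ax": 0, "ay": 0, "az": 0.801, "jaw": 0.3}
    - {"x": -0.313, "y": -0.344, "z": 0.13, "ax": 0, "ay": 0, "az": 0.801, "jaw": 0.3}
    - {"x": -0.313, "y": -0.344, "z": 0.13, "ax": 0, "ay": 0, "az": 0.801, "jaw": 0.3}
    - {"x": -0.313, "y": -0.344, "z": 0.13, "ax": 0, "ay": 0, "az": 0.801, "jaw": 0.3}

```text
time: 17.85
tool_pos: [476.6, 195.2, 204.9]
tcp_rot: [-3.141, 0.0, 0.503]
contact_force: [-0.4, -0.3, 0.0]
grip_width: 59.9
finger_force: 0.0
```

```bash
python3 - <<'E'
from h import *
for n in('top','scene'):
    p,d=snap(n,'5'); W=cloud(n,d)
    for c in caps(p,W): print(n,c[0],c[1],np.round(ray(n,*c[2],112)[:2],1),rect(c[4],n,112))
    cv2.imwrite('pics/%s5.png'%n,cv2.resize(p[120:300,100:340,::-1] if n=='top' else p[150:330,180:420,::-1],(720,540)))
E
```

```text
top red 182 [641.3 286.5] ((641.0509033203125, 286.19036865234375), (47.222190856933594, 35.952205657958984), 26.71259880065918)
top red 45 [571.6 345.4] ((572.2627563476562, 346.3235168457031), (16.03451156616211, 24.28870964050293), 23.19361114501953)
top blue 43 [653.7 196.5] ((653.1371459960938, 195.40960693359375), (15.533607482910156, 24.33849334716797), 11.173425674438477)
top blue 53 [629.6 182.6] ((630.7908935546875, 184.0121612548828), (23.131603240966797, 20.448646545410156), 89.67191314697266)
scene red 176 [479.2 199.1] ((477.7222900390625, 196.998046875), (56.050872802734375, 43.21926498413086), 48.46257019042969)
scene red 177 [646.6 285.7] ((646.8279418945312, 284.8266906738281), (53.75117492675781, 35.488670349121094), 36.4422721862793)
scene red 132 [568.3 339. ] ((566.9113159179688, 336.9399719238281), (56.38479995727539, 27.156829833984375), 34.012290954589844)
scene blue 96 [647.1 187.1] ((647.6298217773438, 185.6302490234375), (53.65460205078125, 23.680801391601562), 29.7182559967041)
scene blue 44 [643.3 216.8] ((642.2619018554688, 218.32449340820312), (39.2275390625, 15.55746078491211), 21.6881103515625)
scene yellow 125 [487.6 300.1] ((488.2378845214844, 302.3620300292969), (36.25794982910156, 41.54853057861328), 26.077917098999023)
```

View pics/scene5.png

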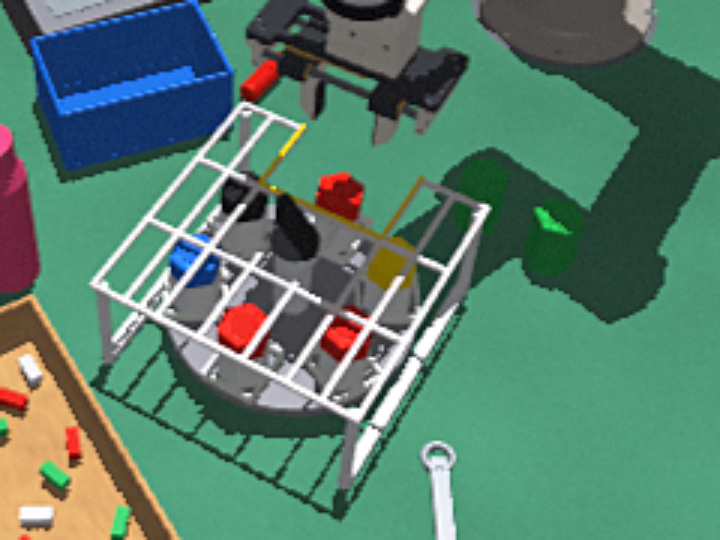

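The red cap is in the opening at about (340,197) in the crop, which projects to within about 2 mm of the expected spot. The fingers line up, so I'll go down and grip.

Request:
send_rows:
  rows:
    - {"x": 0, "y": 0, "z": 0.1, "ax": 0, "ay": 0, "az": 0, "jaw": 0.3}
    - {"x": 0, "y": 0, "z": 0.25, "ax": 0, "ay": 0, "az": 0, "jaw": 0.3}
    - {"x": 0, "y": 0, "z": 0.4, "ax": 0, "ay": 0, "az": 0, "jaw": 0.3}
    - {"x": 0, "y": 0, "z": 0.52, "ax": 0, "ay": 0, "az": 0, "jaw": 0.3}
    - {"x": 0, "y": 0, "z": 0.6, "ax": 0, "ay": 0, "az": 0, "jaw": 0.3}
    - {"x": 0, "y": 0, "z": 0.63, "ax": 0, "ay": 0, "az": 0, "jaw": 0.3}
    - {"x": 0, "y": 0, "z": 0.63, "ax": 0, "ay": 0, "az": 0, "jaw": -1}
    - {"x": 0, "y": 0, "z": 0.63, "ax": 0, "ay": 0, "az": 0, "jaw": -1}
    - {"x": 0, "y": 0, "z": 0.63, "ax": 0, "ay": 0, "az": 0, "jaw": -1}
    - {"x": 0, "y": 0, "z": 0.63, "ax": 0, "ay": 0, "az": 0, "jaw": -1}

```text
time: 19.2
tool_pos: [477.1, 195.2, 79.5]
tcp_rot: [3.141, -0.001, 0.503]
contact_force: [1.5, -0.2, 0.8]
grip_width: 47.7
finger_force: 30.0
```

Request:
send_rows:
  rows:
    - {"x": 0, "y": 0, "z": -0.02, "ax": 0, "ay": 0, "az": 0, "jaw": -1}
    - {"x": 0, "y": 0, "z": -0.06, "ax": 0, "ay": 0, "az": 0, "jaw": -1}
    - {"x": 0, "y": 0, "z": -0.13, "ax": 0, "ay": 0, "az": 0, "jaw": -1}
    - {"x": 0, "y": 0, "z": -0.22, "ax": 0, "ay": 0, "az": 0, "jaw": -1}
    - {"x": 0, "y": 0, "z": -0.31, "ax": 0, "ay": 0, "az": 0, "jaw": -1}
    - {"x": 0, "y": 0, "z": -0.4, "ax": 0, "ay": 0, "az": 0, "jaw": -1}
    - {"x": 0, "y": 0, "z": -0.49, "ax": 0, "ay": 0, "az": 0, "jaw": -1}
    - {"x": 0, "y": 0, "z": -0.56, "ax": 0, "ay": 0, "az": 0, "jaw": -1}
    - {"x": 0, "y": 0, "z": -0.59, "ax": 0, "ay": 0, "az": 0, "jaw": -1}
    - {"x": 0, "y": 0, "z": -0.6, "ax": 0, "ay": 0, "az": 0, "jaw": -1}

```text
time: 20.45
tool_pos: [476.6, 195.2, 199.1]
tcp_rot: [-3.142, -0.0, 0.503]
contact_force: [-0.7, -0.3, -1.9]
grip_width: 47.9
finger_force: 30.0
```

```bash
python3 - <<'E'
import numpy as np
y=np.radians(-10.29); c=np.array([555.9,-104.5]); ex=np.array([np.cos(y),np.sin(y)])
for s in(-62,0,62): print(c+s*ex)
E
echo '[477,195.3,199,-61.2]' > st.json; python3 mv.py 520,40,199,-80 / 555.9,-104.5,190,-100.3 / 494.9,-93.4,190,-100.3 494.9,-93.4,46.5,-100.3 / 494.9,-93.4,150,-100.3
```

```text
[494.89719375 -93.42490949]
[ 555.9 -104.5]
[ 616.90280625 -115.57509051]
{'x': np.float64(-0.186), 'y': np.float64(0.784), 'z': np.float64(-0.0), 'az': np.float64(0.313)} rows>=2.6 
--
{'x': np.float64(0.051), 'y': np.float64(0.743), 'z': np.float64(0.045), 'az': np.float64(0.338)} rows>=2.4 
--
{'x': np.float64(-0.31), 'y': np.float64(-0.0), 'z': np.float64(-0.0), 'az': np.float64(-0.0)} rows>=1.0 
{'x': np.float64(-0.31), 'y': np.float64(-0.0), 'z': np.float64(0.718), 'az': np.float64(-0.0)} rows>=0.0 
--
{'x': np.float64(0.0), 'y': np.float64(-0.0), 'z': np.float64(-0.518), 'az': np.float64(-0.0)} rows>=0.0
```

```bash
echo '[477,195.3,199,-61.2]' > st.json; python3 mv.py 486,50,199,-80 / 494.9,-93.4,190,-100.3 / 494.9,-93.4,46.5,-100.3 / 494.9,-93.4,150,-100.3 
```

```text
{'x': np.float64(-0.311), 'y': np.float64(0.658), 'z': np.float64(-0.0), 'az': np.float64(0.313)} rows>=2.3 
--
{'x': np.float64(-0.081), 'y': np.float64(0.714), 'z': np.float64(0.045), 'az': np.float64(0.338)} rows>=2.3 
--
{'x': np.float64(0.0), 'y': np.float64(-0.0), 'z': np.float64(0.718), 'az': np.float64(-0.0)} rows>=0.0 
--
{'x': np.float64(0.0), 'y': np.float64(-0.0), 'z': np.float64(-0.518), 'az': np.float64(-0.0)} rows>=0.0
```

Request:
send_rows:
  rows:
    - {"x": -0.02, "y": 0.04, "z": 0, "ax": 0, "ay": 0, "az": 0.02, "jaw": -1}
    - {"x": -0.06, "y": 0.12, "z": 0, "ax": 0, "ay": 0, "az": 0.06, "jaw": -1}
    - {"x": -0.11, "y": 0.24, "z": 0, "ax": 0, "ay": 0, "az": 0.11, "jaw": -1}
    - {"x": -0.17, "y": 0.36, "z": 0, "ax": 0, "ay": 0, "az": 0.17, "jaw": -1}
    - {"x": -0.22, "y": 0.47, "z": 0, "ax": 0, "ay": 0, "az": 0.22, "jaw": -1}
    - {"x": -0.27, "y": 0.57, "z": 0, "ax": 0, "ay": 0, "az": 0.27, "jaw": -1}
    - {"x": -0.3, "y": 0.63, "z": 0, "ax": 0, "ay": 0, "az": 0.3, "jaw": -1}
    - {"x": -0.311, "y": 0.658, "z": 0, "ax": 0, "ay": 0, "az": 0.313, "jaw": -1}
    - {"x": -0.311, "y": 0.658, "z": 0, "ax": 0, "ay": 0, "az": 0.313, "jaw": -1}
    - {"x": -0.311, "y": 0.658, "z": 0, "ax": 0, "ay": 0, "az": 0.313, "jaw": -1}

```text
time: 21.7
tool_pos: [485.5, 50.4, 198.9]
tcp_rot: [-3.141, 0.0, 0.176]
contact_force: [-0.7, -0.8, -1.9]
grip_width: 47.6
finger_force: 30.0
```

Request:
send_rows:
  rows:
    - {"x": 0, "y": 0.04, "z": 0, "ax": 0, "ay": 0, "az": 0.02, "jaw": -1}
    - {"x": -0.01, "y": 0.13, "z": 0.01, "ax": 0, "ay": 0, "az": 0.06, "jaw": -1}
    - {"x": -0.03, "y": 0.26, "z": 0.02, "ax": 0, "ay": 0, "az": 0.12, "jaw": -1}
    - {"x": -0.04, "y": 0.4, "z": 0.03, "ax": 0, "ay": 0, "az": 0.18, "jaw": -1}
    - {"x": -0.06, "y": 0.53, "z": 0.04, "ax": 0, "ay": 0, "az": 0.24, "jaw": -1}
    - {"x": -0.07, "y": 0.63, "z": 0.045, "ax": 0, "ay": 0, "az": 0.3, "jaw": -1}
    - {"x": -0.08, "y": 0.69, "z": 0.045, "ax": 0, "ay": 0, "az": 0.338, "jaw": -1}
    - {"x": -0.081, "y": 0.714, "z": 0.045, "ax": 0, "ay": 0, "az": 0.338, "jaw": -1}
    - {"x": -0.081, "y": 0.714, "z": 0.045, "ax": 0, "ay": 0, "az": 0.338, "jaw": -1}
    - {"x": -0.081, "y": 0.714, "z": 0.045, "ax": 0, "ay": 0, "az": 0.338, "jaw": -1}

```text
time: 22.95
tool_pos: [494.5, -93.0, 190.0]
tcp_rot: [-3.141, -0.0, -0.178]
contact_force: [0.1, -0.0, -1.9]
grip_width: 47.9
finger_force: 30.0
```

```bash
python3 - <<'E'
from h import *
o=bot.get_obs(); print(o['tool_pos'],o['grip_width'],o['finger_force'])
p,d=snap('scene','6'); W=cloud('scene',d); Z=W[...,2]
hsv=cv2.cvtColor(p,cv2.COLOR_RGB2HSV); m=((hsv[...,0]<8)|(hsv[...,0]>172))&(hsv[...,1]>130)&(Z>150)&(np.hypot(W[...,0]-495,W[...,1]+93)<60)
print(m.sum(),np.nanpercentile(W[m],[2,50,98],axis=0).round())
cv2.imwrite('pics/s6.png',cv2.resize(p[60:260,100:360,::-1],(780,600)))
E
```

```text
[494.46548561 -93.02764425 189.95534354] 47.93965639477621 29.995926450937986
16 [[479. -89. 200.]
 [515. -85. 211.]
 [518. -68. 365.]]
```

View pics/s6.png

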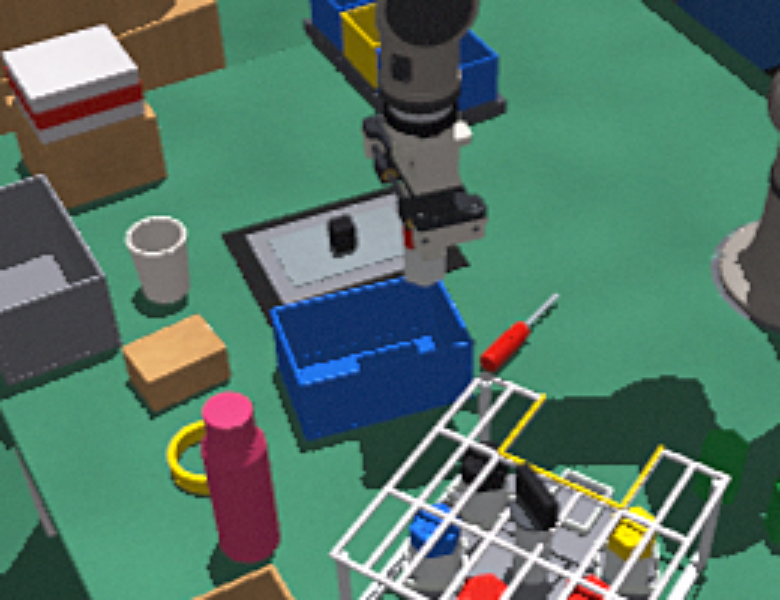

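The tub hangs upright over the near end of the box at crop (425,250), and the lid lies on the mat. Lowering the tub.

Request:
send_rows:
  rows:
    - {"x": 0, "y": 0, "z": 0.06, "ax": 0, "ay": 0, "az": 0, "jaw": -1}
    - {"x": 0, "y": 0, "z": 0.2, "ax": 0, "ay": 0, "az": 0, "jaw": -1}
    - {"x": 0, "y": 0, "z": 0.36, "ax": 0, "ay": 0, "az": 0, "jaw": -1}
    - {"x": 0, "y": 0, "z": 0.5, "ax": 0, "ay": 0, "az": 0, "jaw": -1}
    - {"x": 0, "y": 0, "z": 0.62, "ax": 0, "ay": 0, "az": 0, "jaw": -1}
    - {"x": 0, "y": 0, "z": 0.69, "ax": 0, "ay": 0, "az": 0, "jaw": -1}
    - {"x": 0, "y": 0, "z": 0.72, "ax": 0, "ay": 0, "az": 0, "jaw": -1}
    - {"x": 0, "y": 0, "z": 0.72, "ax": 0, "ay": 0, "az": 0, "jaw": -1}
    - {"x": 0, "y": 0, "z": 0.72, "ax": 0, "ay": 0, "az": 0, "jaw": 0.3}
    - {"x": 0, "y": 0, "z": 0.72, "ax": 0, "ay": 0, "az": 0, "jaw": 0.3}

```text
time: 24.25
tool_pos: [495.0, -93.8, 46.7]
tcp_rot: [3.141, -0.002, -0.179]
contact_force: [-0.3, -0.3, 1.5]
grip_width: 58.9
finger_force: 0.0
```

Request:
send_rows:
  rows:
    - {"x": 0, "y": 0, "z": 0, "ax": 0, "ay": 0, "az": 0, "jaw": 0.3}
    - {"x": 0, "y": 0, "z": -0.1, "ax": 0, "ay": 0, "az": 0, "jaw": 0.3}
    - {"x": 0, "y": 0, "z": -0.25, "ax": 0, "ay": 0, "az": 0, "jaw": 0.3}
    - {"x": 0, "y": 0, "z": -0.45, "ax": 0, "ay": 0, "az": 0, "jaw": 0.3}
    - {"x": 0, "y": 0, "z": -0.65, "ax": 0, "ay": 0, "az": 0, "jaw": 0.3}
    - {"x": 0, "y": 0, "z": -0.85, "ax": 0, "ay": 0, "az": 0, "jaw": 0.1}
    - {"x": 0, "y": 0, "z": -0.95, "ax": 0, "ay": 0, "az": -0.15, "jaw": 0.1}
    - {"x": 0, "y": 0, "z": -0.95, "ax": 0, "ay": 0, "az": -0.3, "jaw": 0.1}
    - {"x": 0, "y": 0, "z": -0.95, "ax": 0, "ay": 0, "az": -0.45, "jaw": 0.1}
    - {"x": 0, "y": 0, "z": -0.95, "ax": 0, "ay": 0, "az": -0.6, "jaw": 0.1}

```text
time: 25.5
tool_pos: [494.4, -93.5, 236.2]
tcp_rot: [3.141, -0.0, 0.455]
contact_force: [-0.7, 0.4, -0.8]
grip_width: 50.3
finger_force: 0.0
```

```bash
cat > chk.py <<'E'
import sys
from h import *
tag=sys.argv[1]
o=bot.get_obs(); print('t',o['time'],o['tool_pos'].round(1))
for n in('top','scene'):
    p,d=snap(n,tag); W=cloud(n,d); Z=W[...,2]
    hsv=cv2.cvtColor(p,cv2.COLOR_RGB2HSV)
    m=((hsv[...,0]<8)|(hsv[...,0]>172))&(hsv[...,1]>130)&(Z>40)&(Z<100)&(W[...,1]<-20)&(W[...,1]>-200)&(W[...,0]>440)
    k,l,st,c=cv2.connectedComponentsWithStats(m.astype(np.uint8))
    for i in range(1,k):
        if st[i,4]>15: print(n,'in box',st[i,4],np.nanmean(W[l==i],0).round(),'z50 %.0f'%np.nanmedian(Z[l==i]))
    for c in caps(p,W): print(n,c[0],c[1],np.round(ray(n,*c[2],112)[:2],1))
    # lid on mat
    L=(Z>6.5)&(Z<13.5)&(W[...,0]>330)&(W[...,0]<640)&(W[...,1]<-200)&(W[...,1]>-470)&(p.min(2)>90)&(p.max(2).astype(int)-p.min(2)<45)
    if L.sum()>300:
        L=cv2.morphologyEx(L.astype(np.uint8),cv2.MORPH_OPEN,np.ones((3,3))); k,l,st,c=cv2.connectedComponentsWithStats(L); i=1+np.argmax(st[1:,4])
        print(n,'lid',st[i,4],cv2.minAreaRect(np.float32(W[l==i][:,:2])))
    K=(Z>40)&(Z<52)&(W[...,0]>330)&(W[...,0]<640)&(W[...,1]<-200)&(W[...,1]>-470)&(p.max(2)<90)
    if K.sum()>20: print(n,'lidknob',K.sum(),cv2.minAreaRect(np.float32(W[K][:,:2])))
E
python3 chk.py 7
echo '[494.9,-93.4,236,-64.3]' > st.json; python3 mv.py 505,60,236,-20 / 560,241,215,-1.13 560,241,141,-1.13
```

```text
t 25.5 [494.4 -93.5 236.2]
top red 180 [641.3 285.9]
top red 44 [571.9 345.9]
top red 57 [547.6 332.7]
top blue 43 [653.7 196.5]
top blue 53 [629.3 182.6]
top yellow 41 [489.2 300. ]
top yellow 98 [470.8 281.6]
top lid 167 ((535.3194580078125, -356.412109375), (50.39649963378906, 48.685760498046875), 0.00012103791232220829)
top lidknob 70 ((482.5403747558594, -328.1971130371094), (25.820161819458008, 24.70831871032715), 81.17733001708984)
scene in box 158 [497. -88.  73.] z50 76
scene red 170 [645.9 285.7]
scene red 142 [566.5 337.7]
scene blue 97 [646.9 187.3]
scene blue 41 [643.5 216.7]
scene yellow 129 [482.9 292.4]
scene lid 98 ((558.0482177734375, -304.34210205078125), (89.66845703125, 46.39762878417969), 81.17124938964844)
scene lidknob 45 ((483.2509765625, -328.52862548828125), (31.02654457092285, 27.486989974975586), 84.767333984375)
{'x': np.float64(0.378), 'y': np.float64(-0.669), 'z': np.float64(-0.0), 'az': np.float64(-0.738)} rows>=4.1 
--
{'x': np.float64(0.944), 'y': np.float64(-0.051), 'z': np.float64(0.105), 'az': np.float64(-0.314)} rows>=3.0 
{'x': np.float64(0.944), 'y': np.float64(-0.051), 'z': np.float64(0.475), 'az': np.float64(-0.314)} rows>=0.0
```

Request:
send_rows:
  rows:
    - {"x": 0.09, "y": -0.16, "z": 0, "ax": 0, "ay": 0, "az": -0.17, "jaw": 0.1}
    - {"x": 0.18, "y": -0.33, "z": 0, "ax": 0, "ay": 0, "az": -0.34, "jaw": 0.1}
    - {"x": 0.28, "y": -0.5, "z": 0, "ax": 0, "ay": 0, "az": -0.5, "jaw": 0.1}
    - {"x": 0.378, "y": -0.669, "z": 0, "ax": 0, "ay": 0, "az": -0.66, "jaw": 0.1}
    - {"x": 0.378, "y": -0.669, "z": 0, "ax": 0, "ay": 0, "az": -0.738, "jaw": 0.1}
    - {"x": 0.378, "y": -0.669, "z": 0, "ax": 0, "ay": 0, "az": -0.738, "jaw": 0.1}
    - {"x": 0.378, "y": -0.669, "z": 0, "ax": 0, "ay": 0, "az": -0.738, "jaw": 0.1}
    - {"x": 0.378, "y": -0.669, "z": 0, "ax": 0, "ay": 0, "az": -0.738, "jaw": 0.1}
    - {"x": 0.378, "y": -0.669, "z": 0, "ax": 0, "ay": 0, "az": -0.738, "jaw": 0.1}
    - {"x": 0.378, "y": -0.669, "z": 0, "ax": 0, "ay": 0, "az": -0.738, "jaw": 0.1}

```text
time: 26.85
tool_pos: [504.5, 59.6, 235.9]
tcp_rot: [3.142, -0.0, 1.221]
contact_force: [0.4, 0.7, 0.2]
grip_width: 50.6
finger_force: 0.0
```

Request:
send_rows:
  rows:
    - {"x": 0.25, "y": -0.013, "z": 0, "ax": 0, "ay": 0, "az": -0.1, "jaw": 0.1}
    - {"x": 0.5, "y": -0.026, "z": 0, "ax": 0, "ay": 0, "az": -0.2, "jaw": 0.1}
    - {"x": 0.75, "y": -0.04, "z": 0, "ax": 0, "ay": 0, "az": -0.314, "jaw": 0.1}
    - {"x": 0.944, "y": -0.051, "z": 0.03, "ax": 0, "ay": 0, "az": -0.314, "jaw": 0.1}
    - {"x": 0.944, "y": -0.051, "z": 0.12, "ax": 0, "ay": 0, "az": -0.314, "jaw": 0.1}
    - {"x": 0.944, "y": -0.051, "z": 0.26, "ax": 0, "ay": 0, "az": -0.314, "jaw": 0.1}
    - {"x": 0.944, "y": -0.051, "z": 0.4, "ax": 0, "ay": 0, "az": -0.314, "jaw": 0.1}
    - {"x": 0.944, "y": -0.051, "z": 0.475, "ax": 0, "ay": 0, "az": -0.314, "jaw": 0.1}
    - {"x": 0.944, "y": -0.051, "z": 0.475, "ax": 0, "ay": 0, "az": -0.314, "jaw": -0.3}
    - {"x": 0.944, "y": -0.051, "z": 0.475, "ax": 0, "ay": 0, "az": -0.314, "jaw": -1}

```text
time: 28.1
tool_pos: [560.1, 240.9, 142.1]
tcp_rot: [3.14, -0.001, 1.551]
contact_force: [-0.1, -0.4, 0.2]
grip_width: 35.4
finger_force: 0.0
```

Request:
send_rows:
  rows:
    - {"x": 0, "y": 0, "z": 0, "ax": 0, "ay": 0, "az": 0, "jaw": -1}
    - {"x": 0, "y": 0, "z": 0, "ax": 0, "ay": 0, "az": 0, "jaw": -1}
    - {"x": 0, "y": 0, "z": 0, "ax": 0, "ay": 0, "az": 0, "jaw": -1}
    - {"x": 0, "y": 0, "z": 0, "ax": 0, "ay": 0, "az": -0.05, "jaw": -1}
    - {"x": 0, "y": 0, "z": 0, "ax": 0, "ay": 0, "az": -0.15, "jaw": -1}
    - {"x": 0, "y": 0, "z": 0, "ax": 0, "ay": 0, "az": -0.27, "jaw": -1}
    - {"x": 0, "y": 0, "z": 0, "ax": 0, "ay": 0, "az": -0.39, "jaw": -1}
    - {"x": 0, "y": 0, "z": 0, "ax": 0, "ay": 0, "az": -0.5, "jaw": -1}
    - {"x": 0, "y": 0, "z": 0, "ax": 0, "ay": 0, "az": -0.58, "jaw": -1}
    - {"x": 0, "y": 0, "z": 0, "ax": 0, "ay": 0, "az": -0.62, "jaw": -1}

```text
time: 29.35
tool_pos: [560.3, 240.8, 141.7]
tcp_rot: [3.139, 0.001, 2.202]
contact_force: [2.8, 0.4, 1.7]
grip_width: 14.0
finger_force: 30.0
```

Request:
send_rows:
  rows:
    - {"x": 0, "y": 0, "z": 0, "ax": 0, "ay": 0, "az": -0.06, "jaw": -1}
    - {"x": 0, "y": 0, "z": 0, "ax": 0, "ay": 0, "az": -0.18, "jaw": -1}
    - {"x": 0, "y": 0, "z": 0, "ax": 0, "ay": 0, "az": -0.32, "jaw": -1}
    - {"x": 0, "y": 0, "z": 0, "ax": 0, "ay": 0, "az": -0.46, "jaw": -1}
    - {"x": 0, "y": 0, "z": 0, "ax": 0, "ay": 0, "az": -0.6, "jaw": -1}
    - {"x": 0, "y": 0, "z": 0, "ax": 0, "ay": 0, "az": -0.74, "jaw": -1}
    - {"x": 0, "y": 0, "z": 0, "ax": 0, "ay": 0, "az": -0.86, "jaw": -1}
    - {"x": 0, "y": 0, "z": 0, "ax": 0, "ay": 0, "az": -0.95, "jaw": -1}
    - {"x": 0, "y": 0, "z": 0, "ax": 0, "ay": 0, "az": -1, "jaw": -1}
    - {"x": 0, "y": 0, "z": 0, "ax": 0, "ay": 0, "az": -1, "jaw": -1}

```text
time: 30.6
tool_pos: [560.2, 240.6, 141.7]
tcp_rot: [-3.142, 0.002, -3.036]
contact_force: [3.3, -0.5, 4.3]
grip_width: 13.7
finger_force: 30.0
```

Request:
send_rows:
  rows:
    - {"x": 0, "y": 0, "z": 0, "ax": 0, "ay": 0, "az": -0.05, "jaw": -1}
    - {"x": 0, "y": 0, "z": 0, "ax": 0, "ay": 0, "az": -0.16, "jaw": -1}
    - {"x": 0, "y": 0, "z": 0, "ax": 0, "ay": 0, "az": -0.28, "jaw": -1}
    - {"x": 0, "y": 0, "z": 0, "ax": 0, "ay": 0, "az": -0.36, "jaw": -1}
    - {"x": 0, "y": 0, "z": 0, "ax": 0, "ay": 0, "az": -0.38, "jaw": -1}
    - {"x": 0, "y": 0, "z": 0, "ax": 0, "ay": 0, "az": -0.38, "jaw": -1}
    - {"x": 0, "y": 0, "z": 0, "ax": 0, "ay": 0, "az": -0.38, "jaw": 0.1}
    - {"x": 0, "y": 0, "z": 0, "ax": 0, "ay": 0, "az": -0.38, "jaw": 0.1}
    - {"x": 0, "y": 0, "z": 0, "ax": 0, "ay": 0, "az": -0.38, "jaw": 0.1}
    - {"x": 0, "y": 0, "z": 0, "ax": 0, "ay": 0, "az": -0.38, "jaw": 0.1}

```text
time: 31.85
tool_pos: [559.0, 240.8, 140.7]
tcp_rot: [3.141, -0.001, -2.638]
contact_force: [0.1, -0.8, 0.6]
grip_width: 48.0
finger_force: 0.0
```

```bash
echo '[560,241,141,118.87]' > st.json; python3 mv.py 560,241,205,118.87 477,195.3,205,118.87 / 477,195.3,79,118.87
```

```text
{'x': np.float64(-0.0), 'y': np.float64(0.0), 'z': np.float64(-0.32), 'az': np.float64(-0.0)} rows>=0.0 
{'x': np.float64(0.474), 'y': np.float64(0.0), 'z': np.float64(-0.32), 'az': np.float64(-0.0)} rows>=1.5 
--
{'x': np.float64(-0.0), 'y': np.float64(0.0), 'z': np.float64(0.63), 'az': np.float64(-0.0)} rows>=0.0
```

Request:
send_rows:
  rows:
    - {"x": 0, "y": 0, "z": -0.08, "ax": 0, "ay": 0, "az": 0, "jaw": 0.1}
    - {"x": 0, "y": 0, "z": -0.2, "ax": 0, "ay": 0, "az": 0, "jaw": 0.1}
    - {"x": 0, "y": 0, "z": -0.32, "ax": 0, "ay": 0, "az": 0, "jaw": 0.1}
    - {"x": 0.1, "y": 0, "z": -0.32, "ax": 0, "ay": 0, "az": 0, "jaw": 0.3}
    - {"x": 0.25, "y": 0, "z": -0.32, "ax": 0, "ay": 0, "az": 0, "jaw": 0.3}
    - {"x": 0.4, "y": 0, "z": -0.32, "ax": 0, "ay": 0, "az": 0, "jaw": 0.3}
    - {"x": 0.474, "y": 0, "z": -0.32, "ax": 0, "ay": 0, "az": 0, "jaw": 0.3}
    - {"x": 0.474, "y": 0, "z": -0.32, "ax": 0, "ay": 0, "az": 0, "jaw": 0.3}
    - {"x": 0.474, "y": 0, "z": -0.32, "ax": 0, "ay": 0, "az": 0, "jaw": 0.3}
    - {"x": 0.474, "y": 0, "z": -0.32, "ax": 0, "ay": 0, "az": 0, "jaw": 0.3}

```text
time: 33.1
tool_pos: [476.9, 195.2, 205.0]
tcp_rot: [-3.142, 0.0, -2.638]
contact_force: [0.1, -0.1, -0.0]
grip_width: 59.7
finger_force: 0.0
```

```bash
python3 chk.py 8; python3 - <<'E'
from h import *
p,d=load('scene','8')
cv2.imwrite('pics/s8.png',cv2.resize(p[60:330,100:460,::-1],(800,600)))
for n in('top','scene'):
    p,d=load(n,'8');W=cloud(n,d)
    print(n,[ (c[0],rect(c[4],n,112)) for c in caps(p,W) if c[3][0]<520])
    rk=(W[...,2]>168)&(W[...,2]<178)&(np.hypot(W[...,0]-560,W[...,1]-241)<40)&(p.max(2)<80); print(rk.sum(), cv2.minAreaRect(np.float32(W[rk][:,:2])) if rk.sum()>5 else '')
E
```

```text
t 33.1 [476.9 195.2 205. ]
top in box 182 [493. -90.  76.] z50 77
top blue 43 [571.6 345.6]
top lid 184 ((456.5313415527344, -307.4648132324219), (47.49862289428711, 70.64581298828125), 86.95768737792969)
top lidknob 77 ((480.99835205078125, -328.8639831542969), (28.81316566467285, 24.53392791748047), 88.728271484375)
scene in box 161 [497. -87.  73.] z50 76
scene red 178 [479.2 199.6]
scene red 147 [485.1 297. ]
scene blue 132 [568.4 338.6]
scene yellow 91 [564.8 141.9]
scene yellow 42 [559.2 169.2]
scene lid 164 ((417.0445861816406, -333.0865783691406), (128.30654907226562, 63.999237060546875), 75.62166595458984)
scene lidknob 41 ((482.3204345703125, -326.2618103027344), (30.261470794677734, 29.96538543701172), 63.381526947021484)
top []
47 ((571.616943359375, 247.71307373046875), (27.627853393554688, 13.818321228027344), 29.32213020324707)
scene [('red', ((478.9961853027344, 198.6492156982422), (59.208499908447266, 41.94633102416992), 55.75575637817383)), ('red', ((481.84930419921875, 298.84942626953125), (56.553958892822266, 40.63457107543945), 23.48902130126953))]
85 ((560.8978271484375, 242.30911254882812), (56.75891876220703, 15.445924758911133), 28.408674240112305)
```

View pics/s8.png

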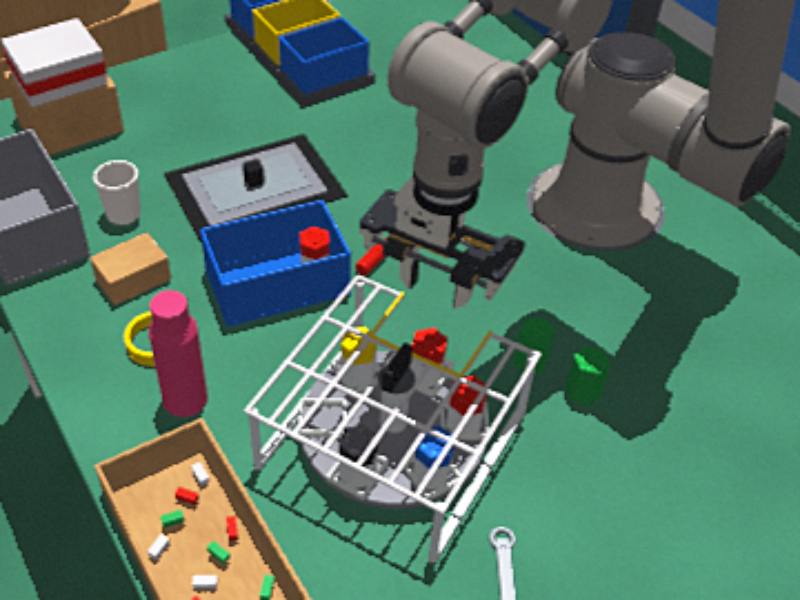

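A red tub is at the opening, crop (430,343), with the next one at (465,390), and the first stands upright in the box at (314,242). Gripping the second.

Request:
send_rows:
  rows:
    - {"x": 0, "y": 0, "z": 0.1, "ax": 0, "ay": 0, "az": 0, "jaw": 0.3}
    - {"x": 0, "y": 0, "z": 0.25, "ax": 0, "ay": 0, "az": 0, "jaw": 0.3}
    - {"x": 0, "y": 0, "z": 0.4, "ax": 0, "ay": 0, "az": 0, "jaw": 0.3}
    - {"x": 0, "y": 0, "z": 0.52, "ax": 0, "ay": 0, "az": 0, "jaw": 0.3}
    - {"x": 0, "y": 0, "z": 0.6, "ax": 0, "ay": 0, "az": 0, "jaw": 0.3}
    - {"x": 0, "y": 0, "z": 0.63, "ax": 0, "ay": 0, "az": 0, "jaw": 0.3}
    - {"x": 0, "y": 0, "z": 0.63, "ax": 0, "ay": 0, "az": 0, "jaw": -1}
    - {"x": 0, "y": 0, "z": 0.63, "ax": 0, "ay": 0, "az": 0, "jaw": -1}
    - {"x": 0, "y": 0, "z": 0.63, "ax": 0, "ay": 0, "az": 0, "jaw": -1}
    - {"x": 0, "y": 0, "z": 0.63, "ax": 0, "ay": 0, "az": 0, "jaw": -1}

```text
time: 34.45
tool_pos: [476.7, 195.0, 79.4]
tcp_rot: [-3.141, 0.001, -2.638]
contact_force: [0.9, -1.2, 1.0]
grip_width: 47.7
finger_force: 30.0
```

Request:
send_rows:
  rows:
    - {"x": 0, "y": 0, "z": -0.02, "ax": 0, "ay": 0, "az": 0, "jaw": -1}
    - {"x": 0, "y": 0, "z": -0.06, "ax": 0, "ay": 0, "az": 0, "jaw": -1}
    - {"x": 0, "y": 0, "z": -0.13, "ax": 0, "ay": 0, "az": 0, "jaw": -1}
    - {"x": 0, "y": 0, "z": -0.22, "ax": 0, "ay": 0, "az": 0, "jaw": -1}
    - {"x": 0, "y": 0, "z": -0.31, "ax": 0, "ay": 0, "az": 0, "jaw": -1}
    - {"x": 0, "y": 0, "z": -0.4, "ax": 0, "ay": 0, "az": 0, "jaw": -1}
    - {"x": 0, "y": 0, "z": -0.49, "ax": 0, "ay": 0, "az": 0, "jaw": -1}
    - {"x": 0, "y": 0, "z": -0.56, "ax": 0, "ay": 0, "az": 0, "jaw": -1}
    - {"x": 0, "y": 0, "z": -0.59, "ax": 0, "ay": 0, "az": 0, "jaw": -1}
    - {"x": 0, "y": 0, "z": -0.6, "ax": 0, "ay": 0, "az": 0, "jaw": -1}

```text
time: 35.7
tool_pos: [476.2, 195.0, 199.1]
tcp_rot: [3.142, 0.0, -2.638]
contact_force: [0.9, -0.8, -2.0]
grip_width: 47.7
finger_force: 30.0
```

```bash
echo '[477,195.3,199,118.87]' > st.json; python3 mv.py 520,45,199,98 / 555.9,-104.5,190,79.7
```

```text
{'x': np.float64(0.175), 'y': np.float64(-0.762), 'z': np.float64(-0.0), 'az': np.float64(0.348)} rows>=2.5 
--
{'x': np.float64(-0.074), 'y': np.float64(-0.765), 'z': np.float64(0.045), 'az': np.float64(0.305)} rows>=2.5
```

Request:
send_rows:
  rows:
    - {"x": 0.01, "y": -0.05, "z": 0, "ax": 0, "ay": 0, "az": 0.02, "jaw": -1}
    - {"x": 0.03, "y": -0.14, "z": 0, "ax": 0, "ay": 0, "az": 0.06, "jaw": -1}
    - {"x": 0.06, "y": -0.27, "z": 0, "ax": 0, "ay": 0, "az": 0.12, "jaw": -1}
    - {"x": 0.1, "y": -0.41, "z": 0, "ax": 0, "ay": 0, "az": 0.18, "jaw": -1}
    - {"x": 0.13, "y": -0.55, "z": 0, "ax": 0, "ay": 0, "az": 0.25, "jaw": -1}
    - {"x": 0.155, "y": -0.67, "z": 0, "ax": 0, "ay": 0, "az": 0.31, "jaw": -1}
    - {"x": 0.17, "y": -0.74, "z": 0, "ax": 0, "ay": 0, "az": 0.34, "jaw": -1}
    - {"x": 0.175, "y": -0.762, "z": 0, "ax": 0, "ay": 0, "az": 0.348, "jaw": -1}
    - {"x": 0.175, "y": -0.762, "z": 0, "ax": 0, "ay": 0, "az": 0.348, "jaw": -1}
    - {"x": 0.175, "y": -0.762, "z": 0, "ax": 0, "ay": 0, "az": 0.348, "jaw": -1}

```text
time: 36.95
tool_pos: [519.0, 45.2, 198.9]
tcp_rot: [3.141, -0.0, -3.001]
contact_force: [0.2, -0.0, -1.9]
grip_width: 47.6
finger_force: 30.0
```

Request:
send_rows:
  rows:
    - {"x": 0, "y": -0.05, "z": 0, "ax": 0, "ay": 0, "az": 0.02, "jaw": -1}
    - {"x": -0.01, "y": -0.14, "z": 0.01, "ax": 0, "ay": 0, "az": 0.05, "jaw": -1}
    - {"x": -0.025, "y": -0.27, "z": 0.02, "ax": 0, "ay": 0, "az": 0.1, "jaw": -1}
    - {"x": -0.04, "y": -0.41, "z": 0.03, "ax": 0, "ay": 0, "az": 0.16, "jaw": -1}
    - {"x": -0.055, "y": -0.55, "z": 0.04, "ax": 0, "ay": 0, "az": 0.22, "jaw": -1}
    - {"x": -0.065, "y": -0.67, "z": 0.045, "ax": 0, "ay": 0, "az": 0.27, "jaw": -1}
    - {"x": -0.072, "y": -0.74, "z": 0.045, "ax": 0, "ay": 0, "az": 0.3, "jaw": -1}
    - {"x": -0.074, "y": -0.765, "z": 0.045, "ax": 0, "ay": 0, "az": 0.305, "jaw": -1}
    - {"x": -0.074, "y": -0.765, "z": 0.045, "ax": 0, "ay": 0, "az": 0.305, "jaw": -1}
    - {"x": -0.074, "y": -0.765, "z": 0.045, "ax": 0, "ay": 0, "az": 0.305, "jaw": -1}

```text
time: 38.2
tool_pos: [555.1, -104.2, 190.0]
tcp_rot: [3.141, -0.0, 2.963]
contact_force: [-0.4, -0.4, -1.4]
grip_width: 47.8
finger_force: 30.0
```

```bash
python3 - <<'E'
from h import *
o=bot.get_obs(); print(o['tool_pos'],o['grip_width'],o['finger_force'])
p,d=snap('scene','9'); W=cloud('scene',d); Z=W[...,2]
m=(np.hypot(W[...,0]-556,W[...,1]+104.5)<40)&(Z>130)&(Z<215); print(m.sum(),np.nanpercentile(W[m],[1,50,99],axis=0).round())
E
```

```text
[ 555.0528055  -104.16659119  190.00907547] 47.75921189216825 29.995814748108387
140 [[ 539. -103.  152.]
 [ 567.  -85.  173.]
 [ 579.  -65.  212.]]
```

Request:
send_rows:
  rows:
    - {"x": 0, "y": 0, "z": 0.06, "ax": 0, "ay": 0, "az": 0, "jaw": -1}
    - {"x": 0, "y": 0, "z": 0.2, "ax": 0, "ay": 0, "az": 0, "jaw": -1}
    - {"x": 0, "y": 0, "z": 0.36, "ax": 0, "ay": 0, "az": 0, "jaw": -1}
    - {"x": 0, "y": 0, "z": 0.5, "ax": 0, "ay": 0, "az": 0, "jaw": -1}
    - {"x": 0, "y": 0, "z": 0.62, "ax": 0, "ay": 0, "az": 0, "jaw": -1}
    - {"x": 0, "y": 0, "z": 0.69, "ax": 0, "ay": 0, "az": 0, "jaw": -1}
    - {"x": 0, "y": 0, "z": 0.72, "ax": 0, "ay": 0, "az": 0, "jaw": -1}
    - {"x": 0, "y": 0, "z": 0.72, "ax": 0, "ay": 0, "az": 0, "jaw": -1}
    - {"x": 0, "y": 0, "z": 0.72, "ax": 0, "ay": 0, "az": 0, "jaw": 0.3}
    - {"x": 0, "y": 0, "z": 0.72, "ax": 0, "ay": 0, "az": 0, "jaw": 0.3}

```text
time: 39.5
tool_pos: [555.8, -105.1, 46.8]
tcp_rot: [-3.141, 0.002, 2.962]
contact_force: [-0.0, 0.1, 0.5]
grip_width: 58.6
finger_force: 0.0
```

Request:
send_rows:
  rows:
    - {"x": 0, "y": 0, "z": 0, "ax": 0, "ay": 0, "az": 0, "jaw": 0.3}
    - {"x": 0, "y": 0, "z": -0.1, "ax": 0, "ay": 0, "az": 0, "jaw": 0.3}
    - {"x": 0, "y": 0, "z": -0.25, "ax": 0, "ay": 0, "az": 0, "jaw": 0.3}
    - {"x": 0, "y": 0, "z": -0.45, "ax": 0, "ay": 0, "az": 0, "jaw": 0.3}
    - {"x": 0, "y": 0, "z": -0.65, "ax": 0, "ay": 0, "az": 0, "jaw": 0.3}
    - {"x": 0, "y": 0, "z": -0.85, "ax": 0, "ay": 0, "az": 0, "jaw": 0.1}
    - {"x": 0, "y": 0, "z": -0.95, "ax": 0, "ay": 0, "az": -0.15, "jaw": 0.1}
    - {"x": 0, "y": 0, "z": -0.95, "ax": 0, "ay": 0, "az": -0.3, "jaw": 0.1}
    - {"x": 0, "y": 0, "z": -0.95, "ax": 0, "ay": 0, "az": -0.45, "jaw": 0.1}
    - {"x": 0, "y": 0, "z": -0.95, "ax": 0, "ay": 0, "az": -0.6, "jaw": 0.1}

```text
time: 40.75
tool_pos: [555.1, -104.9, 236.2]
tcp_rot: [-3.141, 0.0, -2.688]
contact_force: [0.1, 0.5, -0.4]
grip_width: 50.9
finger_force: 0.0
```

```bash
echo '[555.9,-104.5,236,115.7]' > st.json; python3 mv.py 540,70,236,118.87 / 560,241,215,118.87 560,241,141,118.87
```

```text
{'x': np.float64(-0.307), 'y': np.float64(0.821), 'z': np.float64(-0.0), 'az': np.float64(-0.053)} rows>=2.8 
--
{'x': np.float64(-0.5), 'y': np.float64(0.7), 'z': np.float64(0.105), 'az': np.float64(-0.0)} rows>=2.8 
{'x': np.float64(-0.5), 'y': np.float64(0.7), 'z': np.float64(0.475), 'az': np.float64(-0.0)} rows>=0.0
```

Request:
send_rows:
  rows:
    - {"x": -0.07, "y": 0.18, "z": 0, "ax": 0, "ay": 0, "az": -0.02, "jaw": 0.1}
    - {"x": -0.15, "y": 0.4, "z": 0, "ax": 0, "ay": 0, "az": -0.053, "jaw": 0.1}
    - {"x": -0.23, "y": 0.62, "z": 0, "ax": 0, "ay": 0, "az": -0.053, "jaw": 0.1}
    - {"x": -0.307, "y": 0.821, "z": 0, "ax": 0, "ay": 0, "az": -0.053, "jaw": 0.1}
    - {"x": -0.307, "y": 0.821, "z": 0, "ax": 0, "ay": 0, "az": -0.053, "jaw": 0.1}
    - {"x": -0.307, "y": 0.821, "z": 0, "ax": 0, "ay": 0, "az": -0.053, "jaw": 0.1}
    - {"x": -0.307, "y": 0.821, "z": 0, "ax": 0, "ay": 0, "az": -0.053, "jaw": 0.1}
    - {"x": -0.307, "y": 0.821, "z": 0, "ax": 0, "ay": 0, "az": -0.053, "jaw": 0.1}
    - {"x": -0.307, "y": 0.821, "z": 0, "ax": 0, "ay": 0, "az": -0.053, "jaw": 0.1}
    - {"x": -0.307, "y": 0.821, "z": 0, "ax": 0, "ay": 0, "az": -0.053, "jaw": 0.1}

```text
time: 42.0
tool_pos: [539.4, 69.4, 235.9]
tcp_rot: [3.142, 0.0, -2.638]
contact_force: [-0.1, 0.3, 0.8]
grip_width: 50.6
finger_force: 0.0
```

Request:
send_rows:
  rows:
    - {"x": -0.13, "y": 0.18, "z": 0, "ax": 0, "ay": 0, "az": 0, "jaw": 0.1}
    - {"x": -0.27, "y": 0.38, "z": 0, "ax": 0, "ay": 0, "az": 0, "jaw": 0.1}
    - {"x": -0.42, "y": 0.58, "z": 0, "ax": 0, "ay": 0, "az": 0, "jaw": 0.1}
    - {"x": -0.5, "y": 0.7, "z": 0.03, "ax": 0, "ay": 0, "az": 0, "jaw": 0.1}
    - {"x": -0.5, "y": 0.7, "z": 0.12, "ax": 0, "ay": 0, "az": 0, "jaw": 0.1}
    - {"x": -0.5, "y": 0.7, "z": 0.26, "ax": 0, "ay": 0, "az": 0, "jaw": 0.1}
    - {"x": -0.5, "y": 0.7, "z": 0.4, "ax": 0, "ay": 0, "az": 0, "jaw": 0.1}
    - {"x": -0.5, "y": 0.7, "z": 0.475, "ax": 0, "ay": 0, "az": 0, "jaw": 0.1}
    - {"x": -0.5, "y": 0.7, "z": 0.475, "ax": 0, "ay": 0, "az": 0, "jaw": -0.3}
    - {"x": -0.5, "y": 0.7, "z": 0.475, "ax": 0, "ay": 0, "az": 0, "jaw": -1}

```text
time: 43.25
tool_pos: [560.0, 240.7, 142.1]
tcp_rot: [-3.141, 0.002, -2.638]
contact_force: [-0.9, -0.0, 0.4]
grip_width: 35.1
finger_force: 0.0
```

Request:
send_rows:
  rows:
    - {"x": 0, "y": 0, "z": 0, "ax": 0, "ay": 0, "az": 0, "jaw": -1}
    - {"x": 0, "y": 0, "z": 0, "ax": 0, "ay": 0, "az": 0, "jaw": -1}
    - {"x": 0, "y": 0, "z": 0, "ax": 0, "ay": 0, "az": 0, "jaw": -1}
    - {"x": 0, "y": 0, "z": 0, "ax": 0, "ay": 0, "az": -0.05, "jaw": -1}
    - {"x": 0, "y": 0, "z": 0, "ax": 0, "ay": 0, "az": -0.15, "jaw": -1}
    - {"x": 0, "y": 0, "z": 0, "ax": 0, "ay": 0, "az": -0.27, "jaw": -1}
    - {"x": 0, "y": 0, "z": 0, "ax": 0, "ay": 0, "az": -0.39, "jaw": -1}
    - {"x": 0, "y": 0, "z": 0, "ax": 0, "ay": 0, "az": -0.5, "jaw": -1}
    - {"x": 0, "y": 0, "z": 0, "ax": 0, "ay": 0, "az": -0.58, "jaw": -1}
    - {"x": 0, "y": 0, "z": 0, "ax": 0, "ay": 0, "az": -0.62, "jaw": -1}

```text
time: 44.5
tool_pos: [560.1, 240.0, 141.7]
tcp_rot: [-3.14, 0.001, -1.987]
contact_force: [2.1, -2.9, 3.5]
grip_width: 13.7
finger_force: 30.0
```

Request:
send_rows:
  rows:
    - {"x": 0, "y": 0, "z": 0, "ax": 0, "ay": 0, "az": -0.05, "jaw": -1}
    - {"x": 0, "y": 0, "z": 0, "ax": 0, "ay": 0, "az": -0.16, "jaw": -1}
    - {"x": 0, "y": 0, "z": 0, "ax": 0, "ay": 0, "az": -0.28, "jaw": -1}
    - {"x": 0, "y": 0, "z": 0, "ax": 0, "ay": 0, "az": -0.36, "jaw": -1}
    - {"x": 0, "y": 0, "z": 0, "ax": 0, "ay": 0, "az": -0.38, "jaw": -1}
    - {"x": 0, "y": 0, "z": 0, "ax": 0, "ay": 0, "az": -0.38, "jaw": -1}
    - {"x": 0, "y": 0, "z": 0, "ax": 0, "ay": 0, "az": -0.38, "jaw": 0.1}
    - {"x": 0, "y": 0, "z": 0, "ax": 0, "ay": 0, "az": -0.38, "jaw": 0.1}
    - {"x": 0, "y": 0, "z": 0, "ax": 0, "ay": 0, "az": -0.38, "jaw": 0.1}
    - {"x": 0, "y": 0, "z": 0, "ax": 0, "ay": 0, "az": -0.38, "jaw": 0.1}

```text
time: 45.75
tool_pos: [559.1, 240.8, 140.8]
tcp_rot: [3.141, 0.0, -1.59]
contact_force: [0.4, -0.3, 1.0]
grip_width: 48.1
finger_force: 0.0
```

```bash
python3 chk.py 10; echo '[560,241,141,178.87]' > st.json; python3 mv.py 560,241,205,178.87 477,195.3,205,118.87 / 477,195.3,79,118.87
```

```text
t 45.75 [559.1 240.8 140.8]
top in box 179 [ 555. -102.   77.] z50 77
top in box 182 [493. -90.  76.] z50 77
top red 58 [480.3 180.8]
top yellow 48 [653.7 196.5]
top yellow 58 [629.6 182.9]
top lid 346 ((525.8336791992188, -320.2329406738281), (108.3572006225586, 68.26563262939453), 63.61902618408203)
top lidknob 65 ((483.47540283203125, -302.21673583984375), (25.81252670288086, 24.118480682373047), 83.19292449951172)
scene in box 161 [497. -88.  73.] z50 76
scene in box 162 [558. -98.  74.] z50 76
scene blue 137 [488.4 301.3]
scene yellow 168 [646.  197.9]
scene lid 50 ((442.0689697265625, -304.32977294921875), (62.72592544555664, 27.97051239013672), 45.262367248535156)
scene lidknob 46 ((483.1936950683594, -302.1991271972656), (34.35441589355469, 27.178945541381836), 84.20318603515625)
{'x': np.float64(-0.0), 'y': np.float64(0.0), 'z': np.float64(-0.32), 'az': np.float64(-0.0)} rows>=0.0 
{'x': np.float64(0.237), 'y': np.float64(0.41), 'z': np.float64(-0.32), 'az': np.float64(1.0)} rows>=5.6 
--
{'x': np.float64(-0.0), 'y': np.float64(0.0), 'z': np.float64(0.63), 'az': np.float64(-0.0)} rows>=0.0
```

The lid was knocked about 27 mm aside, so I'll measure it again before taking it. On to the third tub.

Request:
send_rows:
  rows:
    - {"x": 0, "y": 0, "z": -0.08, "ax": 0, "ay": 0, "az": 0, "jaw": 0.1}
    - {"x": 0, "y": 0, "z": -0.2, "ax": 0, "ay": 0, "az": 0, "jaw": 0.1}
    - {"x": 0, "y": 0, "z": -0.32, "ax": 0, "ay": 0, "az": 0.05, "jaw": 0.1}
    - {"x": 0.04, "y": 0.07, "z": -0.32, "ax": 0, "ay": 0, "az": 0.2, "jaw": 0.3}
    - {"x": 0.1, "y": 0.17, "z": -0.32, "ax": 0, "ay": 0, "az": 0.37, "jaw": 0.3}
    - {"x": 0.16, "y": 0.27, "z": -0.32, "ax": 0, "ay": 0, "az": 0.54, "jaw": 0.3}
    - {"x": 0.21, "y": 0.36, "z": -0.32, "ax": 0, "ay": 0, "az": 0.71, "jaw": 0.3}
    - {"x": 0.237, "y": 0.41, "z": -0.32, "ax": 0, "ay": 0, "az": 0.88, "jaw": 0.3}
    - {"x": 0.237, "y": 0.41, "z": -0.32, "ax": 0, "ay": 0, "az": 1, "jaw": 0.3}
    - {"x": 0.237, "y": 0.41, "z": -0.32, "ax": 0, "ay": 0, "az": 1, "jaw": 0.3}

```text
time: 47.1
tool_pos: [476.7, 194.9, 206.2]
tcp_rot: [-3.141, 0.002, -2.637]
contact_force: [-0.0, -0.2, -0.1]
grip_width: 59.7
finger_force: 0.0
```

```bash
python3 - <<'E'
from h import *
p,d=snap('scene','11');W=cloud('scene',d)
print(bot.get_obs()['tool_pos'],[ (c[0],rect(c[4],'scene',112)) for c in caps(p,W) if c[3][0]<520])
rk=(W[...,2]>168)&(W[...,2]<178)&(np.hypot(W[...,0]-560,W[...,1]-241)<40)&(p.max(2)<80); print(cv2.minAreaRect(np.float32(W[rk][:,:2])))
E
```

```text
[476.7134864  194.9066694  205.88933769] [('red', ((478.1887512207031, 197.55975341796875), (57.65995788574219, 43.712791442871094), 43.04661178588867)), ('blue', ((481.8923645019531, 298.1357116699219), (57.56423568725586, 39.644412994384766), 27.653600692749023))]
((560.8765869140625, 241.812255859375), (57.883575439453125, 13.3583345413208), 89.20436096191406)
```

Request:
send_rows:
  rows:
    - {"x": 0, "y": 0, "z": 0.1, "ax": 0, "ay": 0, "az": 0, "jaw": 0.3}
    - {"x": 0, "y": 0, "z": 0.25, "ax": 0, "ay": 0, "az": 0, "jaw": 0.3}
    - {"x": 0, "y": 0, "z": 0.4, "ax": 0, "ay": 0, "az": 0, "jaw": 0.3}
    - {"x": 0, "y": 0, "z": 0.52, "ax": 0, "ay": 0, "az": 0, "jaw": 0.3}
    - {"x": 0, "y": 0, "z": 0.6, "ax": 0, "ay": 0, "az": 0, "jaw": 0.3}
    - {"x": 0, "y": 0, "z": 0.63, "ax": 0, "ay": 0, "az": 0, "jaw": 0.3}
    - {"x": 0, "y": 0, "z": 0.63, "ax": 0, "ay": 0, "az": 0, "jaw": -1}
    - {"x": 0, "y": 0, "z": 0.63, "ax": 0, "ay": 0, "az": 0, "jaw": -1}
    - {"x": 0, "y": 0, "z": 0.63, "ax": 0, "ay": 0, "az": 0, "jaw": -1}
    - {"x": 0, "y": 0, "z": 0.63, "ax": 0, "ay": 0, "az": 0, "jaw": -1}

```text
time: 48.4
tool_pos: [476.9, 194.9, 79.5]
tcp_rot: [-3.141, 0.001, -2.638]
contact_force: [0.7, -0.9, 2.6]
grip_width: 47.8
finger_force: 30.0
```

Request:
send_rows:
  rows:
    - {"x": 0, "y": 0, "z": -0.02, "ax": 0, "ay": 0, "az": 0, "jaw": -1}
    - {"x": 0, "y": 0, "z": -0.06, "ax": 0, "ay": 0, "az": 0, "jaw": -1}
    - {"x": 0, "y": 0, "z": -0.13, "ax": 0, "ay": 0, "az": 0, "jaw": -1}
    - {"x": 0, "y": 0, "z": -0.22, "ax": 0, "ay": 0, "az": 0, "jaw": -1}
    - {"x": 0, "y": 0, "z": -0.31, "ax": 0, "ay": 0, "az": 0, "jaw": -1}
    - {"x": 0, "y": 0, "z": -0.4, "ax": 0, "ay": 0, "az": 0, "jaw": -1}
    - {"x": 0, "y": 0, "z": -0.49, "ax": 0, "ay": 0, "az": 0, "jaw": -1}
    - {"x": 0, "y": 0, "z": -0.56, "ax": 0, "ay": 0, "az": 0, "jaw": -1}
    - {"x": 0, "y": 0, "z": -0.59, "ax": 0, "ay": 0, "az": 0, "jaw": -1}
    - {"x": 0, "y": 0, "z": -0.6, "ax": 0, "ay": 0, "az": 0, "jaw": -1}

```text
time: 49.65
tool_pos: [476.3, 194.8, 199.1]
tcp_rot: [3.142, 0.0, -2.638]
contact_force: [0.0, 0.0, -1.4]
grip_width: 47.8
finger_force: 30.0
```

```bash
echo '[477,195.3,199,118.87]' > st.json; python3 mv.py 550,40,199,98 / 616.9,-115.6,190,79.7
```

```text
{'x': np.float64(0.055), 'y': np.float64(-0.856), 'z': np.float64(-0.0), 'az': np.float64(0.348)} rows>=2.7 
--
{'x': np.float64(-0.223), 'y': np.float64(-0.817), 'z': np.float64(0.045), 'az': np.float64(0.305)} rows>=2.7
```

Request:
send_rows:
  rows:
    - {"x": 0, "y": -0.05, "z": 0, "ax": 0, "ay": 0, "az": 0.02, "jaw": -1}
    - {"x": 0.01, "y": -0.15, "z": 0, "ax": 0, "ay": 0, "az": 0.06, "jaw": -1}
    - {"x": 0.02, "y": -0.29, "z": 0, "ax": 0, "ay": 0, "az": 0.12, "jaw": -1}
    - {"x": 0.03, "y": -0.45, "z": 0, "ax": 0, "ay": 0, "az": 0.18, "jaw": -1}
    - {"x": 0.04, "y": -0.61, "z": 0, "ax": 0, "ay": 0, "az": 0.25, "jaw": -1}
    - {"x": 0.05, "y": -0.75, "z": 0, "ax": 0, "ay": 0, "az": 0.31, "jaw": -1}
    - {"x": 0.055, "y": -0.83, "z": 0, "ax": 0, "ay": 0, "az": 0.34, "jaw": -1}
    - {"x": 0.055, "y": -0.856, "z": 0, "ax": 0, "ay": 0, "az": 0.348, "jaw": -1}
    - {"x": 0.055, "y": -0.856, "z": 0, "ax": 0, "ay": 0, "az": 0.348, "jaw": -1}
    - {"x": 0.055, "y": -0.856, "z": 0, "ax": 0, "ay": 0, "az": 0.348, "jaw": -1}

```text
time: 50.9
tool_pos: [549.0, 40.4, 198.9]
tcp_rot: [3.141, -0.0, -3.001]
contact_force: [0.4, 0.4, -1.4]
grip_width: 47.8
finger_force: 30.0
```

Request:
send_rows:
  rows:
    - {"x": -0.01, "y": -0.05, "z": 0, "ax": 0, "ay": 0, "az": 0.02, "jaw": -1}
    - {"x": -0.04, "y": -0.15, "z": 0.01, "ax": 0, "ay": 0, "az": 0.05, "jaw": -1}
    - {"x": -0.08, "y": -0.29, "z": 0.02, "ax": 0, "ay": 0, "az": 0.1, "jaw": -1}
    - {"x": -0.12, "y": -0.44, "z": 0.03, "ax": 0, "ay": 0, "az": 0.16, "jaw": -1}
    - {"x": -0.16, "y": -0.59, "z": 0.04, "ax": 0, "ay": 0, "az": 0.22, "jaw": -1}
    - {"x": -0.195, "y": -0.72, "z": 0.045, "ax": 0, "ay": 0, "az": 0.27, "jaw": -1}
    - {"x": -0.216, "y": -0.79, "z": 0.045, "ax": 0, "ay": 0, "az": 0.3, "jaw": -1}
    - {"x": -0.223, "y": -0.817, "z": 0.045, "ax": 0, "ay": 0, "az": 0.305, "jaw": -1}
    - {"x": -0.223, "y": -0.817, "z": 0.045, "ax": 0, "ay": 0, "az": 0.305, "jaw": -1}
    - {"x": -0.223, "y": -0.817, "z": 0.045, "ax": 0, "ay": 0, "az": 0.305, "jaw": -1}

```text
time: 52.15
tool_pos: [616.1, -115.2, 190.1]
tcp_rot: [3.141, -0.0, 2.963]
contact_force: [0.5, -0.4, -1.2]
grip_width: 48.2
finger_force: 30.0
```

```bash
python3 - <<'E'
from h import *
o=bot.get_obs(); print(o['tool_pos'],o['grip_width'],o['finger_force'])
p,d=snap('scene','12'); W=cloud('scene',d); Z=W[...,2]
m=(np.hypot(W[...,0]-617,W[...,1]+115.6)<40)&(Z>130)&(Z<215); print(m.sum(),np.nanpercentile(W[m],[1,50,99],axis=0).round())
E
```

```text
[ 616.10152335 -115.213652    190.06469314] 48.1850861423907 29.99640092253685
136 [[ 601. -115.  150.]
 [ 626.  -95.  172.]
 [ 640.  -76.  207.]]
```

Request:
send_rows:
  rows:
    - {"x": 0, "y": 0, "z": 0.06, "ax": 0, "ay": 0, "az": 0, "jaw": -1}
    - {"x": 0, "y": 0, "z": 0.2, "ax": 0, "ay": 0, "az": 0, "jaw": -1}
    - {"x": 0, "y": 0, "z": 0.36, "ax": 0, "ay": 0, "az": 0, "jaw": -1}
    - {"x": 0, "y": 0, "z": 0.5, "ax": 0, "ay": 0, "az": 0, "jaw": -1}
    - {"x": 0, "y": 0, "z": 0.62, "ax": 0, "ay": 0, "az": 0, "jaw": -1}
    - {"x": 0, "y": 0, "z": 0.69, "ax": 0, "ay": 0, "az": 0, "jaw": -1}
    - {"x": 0, "y": 0, "z": 0.72, "ax": 0, "ay": 0, "az": 0, "jaw": -1}
    - {"x": 0, "y": 0, "z": 0.72, "ax": 0, "ay": 0, "az": 0, "jaw": -1}
    - {"x": 0, "y": 0, "z": 0.72, "ax": 0, "ay": 0, "az": 0, "jaw": 0.3}
    - {"x": 0, "y": 0, "z": 0.72, "ax": 0, "ay": 0, "az": 0, "jaw": 0.3}

```text
time: 53.45
tool_pos: [616.9, -116.2, 47.0]
tcp_rot: [-3.141, 0.002, 2.962]
contact_force: [0.1, -0.4, 0.1]
grip_width: 59.1
finger_force: 0.0
```

Request:
send_rows:
  rows:
    - {"x": 0, "y": 0, "z": 0, "ax": 0, "ay": 0, "az": 0, "jaw": 0.3}
    - {"x": 0, "y": 0, "z": -0.1, "ax": 0, "ay": 0, "az": 0, "jaw": 0.3}
    - {"x": 0, "y": 0, "z": -0.25, "ax": 0, "ay": 0, "az": 0, "jaw": 0.3}
    - {"x": 0, "y": 0, "z": -0.45, "ax": 0, "ay": 0, "az": 0, "jaw": 0.3}
    - {"x": 0, "y": 0, "z": -0.65, "ax": 0, "ay": 0, "az": 0, "jaw": 0.3}
    - {"x": 0, "y": 0, "z": -0.75, "ax": 0, "ay": 0, "az": 0, "jaw": 0.3}
    - {"x": 0.15, "y": 0.2, "z": -0.75, "ax": 0, "ay": 0, "az": 0, "jaw": 0.3}
    - {"x": 0.3, "y": 0.4, "z": -0.75, "ax": 0, "ay": 0, "az": 0, "jaw": 0.3}
    - {"x": 0.5, "y": 0.6, "z": -0.75, "ax": 0, "ay": 0, "az": 0, "jaw": 0.3}
    - {"x": 0.5, "y": 0.6, "z": -0.75, "ax": 0, "ay": 0, "az": 0, "jaw": 0.3}

```text
time: 54.7
tool_pos: [537.5, 22.7, 196.6]
tcp_rot: [3.141, -0.001, 2.965]
contact_force: [-0.6, 0.1, 1.1]
grip_width: 59.7
finger_force: 0.0
```

```bash
python3 chk.py 13; python3 - <<'E'
from h import *
p,d=load('scene','13');cv2.imwrite('pics/s13.png',cv2.resize(p[60:330,100:460,::-1],(800,600)))
p,d=load('top','13');cv2.imwrite('pics/t13.png',cv2.resize(p[100:290,250:440,::-1],(600,600)))
E
```

```text
t 54.7 [537.5  22.7 196.6]
top in box 105 [ 619. -121.   77.] z50 77
top in box 68 [ 552. -114.   77.] z50 77
top in box 78 [ 492. -101.   77.] z50 77
top blue 36 [489.5 300.3]
top blue 52 [465.5 287.8]
top yellow 48 [653.7 196.5]
top yellow 59 [629.3 182.6]
top lid 222 ((412.8601379394531, -307.5997009277344), (94.65644073486328, 38.47597122192383), 85.79498291015625)
top lidknob 71 ((481.9098205566406, -302.3351745605469), (27.234939575195312, 26.074481964111328), 79.92472839355469)
scene in box 123 [502. -88.  72.] z50 75
scene in box 161 [558. -99.  73.] z50 76
scene in box 165 [ 619. -109.   74.] z50 77
scene blue 120 [483.8 293.2]
scene yellow 103 [647.3 187.4]
scene yellow 51 [641.1 214.8]
scene lid 80 ((453.5318908691406, -266.2745361328125), (51.974647521972656, 45.343868255615234), 76.9786605834961)
scene lidknob 41 ((485.1825256347656, -302.3463134765625), (34.730655670166016, 28.226064682006836), 86.10662841796875)
```

View pics/t13.png

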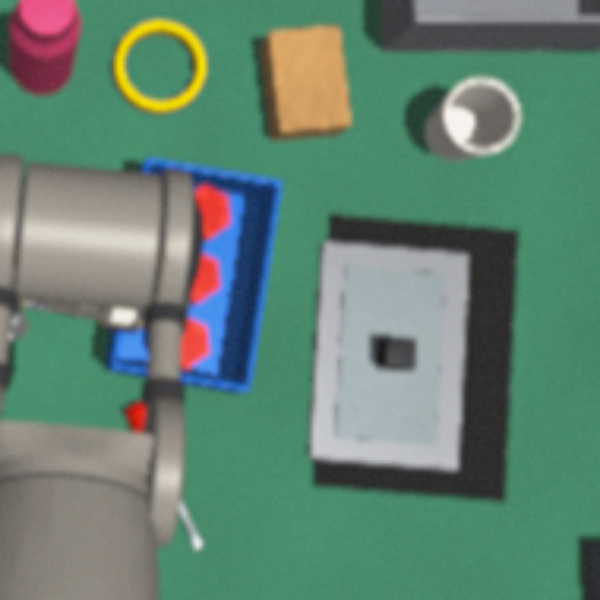

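All three red tubs stand in the box. The lid is on the mat in full view, its corners at about (325,243) and (460,468) in the crop, so I'll measure it precisely and cross-check the box with both cameras.

```bash
python3 - <<'E'
from h import *
p,d=load('top','13'); W=cloud('top',d); Z=W[...,2]; g=p.max(2)
R=np.zeros((384,512),bool); R[165:260,340:420]=1
m=(R&(((p.min(2)>105)&(Z<25))|((Z>20)&(Z<60)))).astype(np.uint8)
print('lid',rect(m,'top',9))
K=R&(Z>40)&(Z<55); print('knob',rect(K,'top',47),K.sum(),np.nanmedian(Z[K]))
m=R&(Z>7)&(Z<14); print(m.sum(), np.nanmedian(Z[m]))
for n,t in(('top','3'),('top','10'),('scene','8'),('scene','2')):
    p,d=load(n,t); W=cloud(n,d); Z=W[...,2]; hsv=cv2.cvtColor(p,cv2.COLOR_RGB2HSV)
    r=(np.hypot(W[...,0]-556,W[...,1]+104)<130)&(Z>86)&(Z<94)&(hsv[...,0]>95)&(hsv[...,0]<130)&(hsv[...,1]>90)
    print(n,t,r.sum(),cv2.minAreaRect(np.float32(W[r][:,:2])))
E
```

```text
lid ((482.6094970703125, -303.96917724609375), (149.17172241210938, 216.13104248046875), 84.89103698730469)
knob ((482.1276550292969, -303.14776611328125), (30.348588943481445, 29.425434112548828), 83.24977111816406) 98 46.03435399481117
2457 9.785166089612323
top 3 361 ((555.659912109375, -104.58008575439453), (130.4599609375, 200.15846252441406), 79.6598892211914)
top 10 352 ((555.5946655273438, -104.60452270507812), (130.03591918945312, 200.0010223388672), 79.6318359375)
scene 8 289 ((555.96044921875, -103.51969909667969), (136.49215698242188, 200.51467895507812), 79.99290466308594)
scene 2 281 ((557.0482788085938, -103.76154327392578), (136.5542449951172, 200.3784942626953), 80.49604034423828)
```

```bash
echo '[540,20.4,196,79.7]' > st.json; python3 mv.py 521,-140,200,82 / 482.5,-303.3,170,84.87 / 482.5,-303.3,15.6,84.87 / 482.5,-303.3,170,84.87 / 520,-200,175,82 / 556,-104.3,165,79.75 556,-104.3,104,79.75
```

```text
{'x': np.float64(-0.05), 'y': np.float64(-0.806), 'z': np.float64(-0.02), 'az': np.float64(-0.038)} rows>=2.6 
--
{'x': np.float64(0.077), 'y': np.float64(-0.835), 'z': np.float64(0.15), 'az': np.float64(-0.048)} rows>=2.7 
--
{'x': np.float64(0.0), 'y': np.float64(0.0), 'z': np.float64(0.772), 'az': np.float64(-0.0)} rows>=0.0 
--
{'x': np.float64(0.0), 'y': np.float64(0.0), 'z': np.float64(-0.772), 'az': np.float64(-0.0)} rows>=0.0 
--
{'x': np.float64(-0.141), 'y': np.float64(0.531), 'z': np.float64(-0.025), 'az': np.float64(0.048)} rows>=1.8 
--
{'x': np.float64(-0.112), 'y': np.float64(0.499), 'z': np.float64(0.05), 'az': np.float64(0.038)} rows>=1.6 
{'x': np.float64(-0.112), 'y': np.float64(0.499), 'z': np.float64(0.355), 'az': np.float64(0.038)} rows>=0.0
```

Request:
send_rows:
  rows:
    - {"x": -0.01, "y": -0.2, "z": 0, "ax": 0, "ay": 0, "az": -0.01, "jaw": 0.3}
    - {"x": -0.02, "y": -0.42, "z": -0.01, "ax": 0, "ay": 0, "az": -0.02, "jaw": 0.3}
    - {"x": -0.03, "y": -0.62, "z": -0.02, "ax": 0, "ay": 0, "az": -0.03, "jaw": 0.3}
    - {"x": -0.05, "y": -0.806, "z": -0.02, "ax": 0, "ay": 0, "az": -0.038, "jaw": 0.3}
    - {"x": -0.05, "y": -0.806, "z": -0.02, "ax": 0, "ay": 0, "az": -0.038, "jaw": 0.3}
    - {"x": -0.05, "y": -0.806, "z": -0.02, "ax": 0, "ay": 0, "az": -0.038, "jaw": 0.3}
    - {"x": -0.05, "y": -0.806, "z": -0.02, "ax": 0, "ay": 0, "az": -0.038, "jaw": 0.3}
    - {"x": -0.05, "y": -0.806, "z": -0.02, "ax": 0, "ay": 0, "az": -0.038, "jaw": 0.3}
    - {"x": -0.05, "y": -0.806, "z": -0.02, "ax": 0, "ay": 0, "az": -0.038, "jaw": 0.3}
    - {"x": -0.05, "y": -0.806, "z": -0.02, "ax": 0, "ay": 0, "az": -0.038, "jaw": 0.3}

```text
time: 56.05
tool_pos: [520.4, -140.2, 200.0]
tcp_rot: [3.142, 0.0, 3.002]
contact_force: [0.0, -0.6, 0.7]
grip_width: 59.4
finger_force: 0.0
```

Request:
send_rows:
  rows:
    - {"x": 0.02, "y": -0.2, "z": 0.03, "ax": 0, "ay": 0, "az": -0.01, "jaw": 0.3}
    - {"x": 0.04, "y": -0.42, "z": 0.06, "ax": 0, "ay": 0, "az": -0.02, "jaw": 0.3}
    - {"x": 0.06, "y": -0.63, "z": 0.1, "ax": 0, "ay": 0, "az": -0.03, "jaw": 0.3}
    - {"x": 0.077, "y": -0.835, "z": 0.15, "ax": 0, "ay": 0, "az": -0.048, "jaw": 0.3}
    - {"x": 0.077, "y": -0.835, "z": 0.15, "ax": 0, "ay": 0, "az": -0.048, "jaw": 0.3}
    - {"x": 0.077, "y": -0.835, "z": 0.15, "ax": 0, "ay": 0, "az": -0.048, "jaw": 0.3}
    - {"x": 0.077, "y": -0.835, "z": 0.15, "ax": 0, "ay": 0, "az": -0.048, "jaw": 0.3}
    - {"x": 0.077, "y": -0.835, "z": 0.15, "ax": 0, "ay": 0, "az": -0.048, "jaw": 0.3}
    - {"x": 0.077, "y": -0.835, "z": 0.15, "ax": 0, "ay": 0, "az": -0.048, "jaw": 0.3}
    - {"x": 0.077, "y": -0.835, "z": 0.15, "ax": 0, "ay": 0, "az": -0.048, "jaw": 0.3}

```text
time: 57.3
tool_pos: [481.9, -303.4, 170.0]
tcp_rot: [3.142, 0.0, 3.052]
contact_force: [0.5, -0.7, -0.0]
grip_width: 59.4
finger_force: 0.0
```

```bash
python3 - <<'E'
from h import *
print(bot.get_obs()['tool_pos'])
p,d=snap('top','14'); W=cloud('top',d); Z=W[...,2]; hsv=cv2.cvtColor(p,cv2.COLOR_RGB2HSV)
m=((hsv[...,0]<8)|(hsv[...,0]>172))&(hsv[...,1]>130)&(Z>65)&(Z<90)
k,l,st,c=cv2.connectedComponentsWithStats(m.astype(np.uint8))
for i in range(1,k):
    if st[i,4]>15: print('in box',st[i,4],np.nanmean(W[l==i],0).round())
p,d=snap('scene','14'); W=cloud('scene',d); Z=W[...,2]
L=(Z>7)&(Z<12.5)&(W[...,0]>330)&(W[...,0]<640)&(W[...,1]<-190)&(W[...,1]>-430)&(p.min(2)>95)
print(L.sum(),cv2.minAreaRect(np.float32(W[L][:,:2])))
K=(Z>38)&(Z<52)&(np.hypot(W[...,0]-482,W[...,1]+303)<50)&(p.max(2)<90); print(K.sum(),np.nanmean(W[K],0))
E
```

```text
[ 481.88896487 -303.41811057  169.9745086 ]
in box 184 [ 615. -114.   77.]
in box 190 [ 554. -103.   77.]
in box 165 [494. -91.  77.]
519 ((481.8812255859375, -305.1800537109375), (144.8817138671875, 213.57315063476562), 84.01748657226562)
44 [ 484.85527048 -300.57668768   45.29253791]
```

Request:
send_rows:
  rows:
    - {"x": 0, "y": 0, "z": 0.1, "ax": 0, "ay": 0, "az": 0, "jaw": 0.3}
    - {"x": 0, "y": 0, "z": 0.3, "ax": 0, "ay": 0, "az": 0, "jaw": 0.3}
    - {"x": 0, "y": 0, "z": 0.5, "ax": 0, "ay": 0, "az": 0, "jaw": 0.3}
    - {"x": 0, "y": 0, "z": 0.66, "ax": 0, "ay": 0, "az": 0, "jaw": 0.3}
    - {"x": 0, "y": 0, "z": 0.74, "ax": 0, "ay": 0, "az": 0, "jaw": 0.3}
    - {"x": 0, "y": 0, "z": 0.772, "ax": 0, "ay": 0, "az": 0, "jaw": 0.3}
    - {"x": 0, "y": 0, "z": 0.772, "ax": 0, "ay": 0, "az": 0, "jaw": -1}
    - {"x": 0, "y": 0, "z": 0.772, "ax": 0, "ay": 0, "az": 0, "jaw": -1}
    - {"x": 0, "y": 0, "z": 0.772, "ax": 0, "ay": 0, "az": 0, "jaw": -1}
    - {"x": 0, "y": 0, "z": 0.772, "ax": 0, "ay": 0, "az": 0, "jaw": -1}

```text
time: 58.65
tool_pos: [482.1, -304.0, 16.3]
tcp_rot: [-3.141, 0.001, 3.052]
contact_force: [-0.7, 0.0, 3.5]
grip_width: 30.1
finger_force: 30.0
```

Request:
send_rows:
  rows:
    - {"x": 0, "y": 0, "z": 0, "ax": 0, "ay": 0, "az": 0, "jaw": -1}
    - {"x": 0, "y": 0, "z": -0.03, "ax": 0, "ay": 0, "az": 0, "jaw": -1}
    - {"x": 0, "y": 0, "z": -0.1, "ax": 0, "ay": 0, "az": 0, "jaw": -1}
    - {"x": 0, "y": 0, "z": -0.2, "ax": 0, "ay": 0, "az": 0, "jaw": -1}
    - {"x": 0, "y": 0, "z": -0.33, "ax": 0, "ay": 0, "az": 0, "jaw": -1}
    - {"x": 0, "y": 0, "z": -0.46, "ax": 0, "ay": 0, "az": 0, "jaw": -1}
    - {"x": 0, "y": 0, "z": -0.6, "ax": 0, "ay": 0, "az": 0, "jaw": -1}
    - {"x": 0, "y": 0, "z": -0.7, "ax": 0, "ay": 0, "az": 0, "jaw": -1}
    - {"x": 0, "y": 0, "z": -0.75, "ax": 0, "ay": 0, "az": 0, "jaw": -1}
    - {"x": 0, "y": 0, "z": -0.772, "ax": 0, "ay": 0, "az": 0, "jaw": -1}

```text
time: 59.9
tool_pos: [481.7, -303.6, 170.3]
tcp_rot: [-3.142, 0.0, 3.052]
contact_force: [0.7, -0.4, -2.8]
grip_width: 29.8
finger_force: 30.0
```

Request:
send_rows:
  rows:
    - {"x": -0.01, "y": 0.03, "z": 0, "ax": 0, "ay": 0, "az": 0, "jaw": -1}
    - {"x": -0.03, "y": 0.1, "z": 0, "ax": 0, "ay": 0, "az": 0.01, "jaw": -1}
    - {"x": -0.05, "y": 0.2, "z": -0.01, "ax": 0, "ay": 0, "az": 0.02, "jaw": -1}
    - {"x": -0.08, "y": 0.31, "z": -0.02, "ax": 0, "ay": 0, "az": 0.03, "jaw": -1}
    - {"x": -0.11, "y": 0.42, "z": -0.025, "ax": 0, "ay": 0, "az": 0.04, "jaw": -1}
    - {"x": -0.13, "y": 0.5, "z": -0.025, "ax": 0, "ay": 0, "az": 0.048, "jaw": -1}
    - {"x": -0.141, "y": 0.531, "z": -0.025, "ax": 0, "ay": 0, "az": 0.048, "jaw": -1}
    - {"x": -0.141, "y": 0.531, "z": -0.025, "ax": 0, "ay": 0, "az": 0.048, "jaw": -1}
    - {"x": -0.141, "y": 0.531, "z": -0.025, "ax": 0, "ay": 0, "az": 0.048, "jaw": -1}
    - {"x": -0.141, "y": 0.531, "z": -0.025, "ax": 0, "ay": 0, "az": 0.048, "jaw": -1}

```text
time: 61.15
tool_pos: [519.2, -200.9, 174.8]
tcp_rot: [3.142, -0.0, 3.001]
contact_force: [-0.3, -0.0, -1.6]
grip_width: 29.9
finger_force: 30.0
```

Request:
send_rows:
  rows:
    - {"x": 0, "y": 0.03, "z": 0, "ax": 0, "ay": 0, "az": 0, "jaw": -1}
    - {"x": -0.02, "y": 0.1, "z": 0.01, "ax": 0, "ay": 0, "az": 0.01, "jaw": -1}
    - {"x": -0.04, "y": 0.2, "z": 0.02, "ax": 0, "ay": 0, "az": 0.02, "jaw": -1}
    - {"x": -0.06, "y": 0.3, "z": 0.03, "ax": 0, "ay": 0, "az": 0.03, "jaw": -1}
    - {"x": -0.09, "y": 0.4, "z": 0.04, "ax": 0, "ay": 0, "az": 0.038, "jaw": -1}
    - {"x": -0.106, "y": 0.47, "z": 0.05, "ax": 0, "ay": 0, "az": 0.038, "jaw": -1}
    - {"x": -0.112, "y": 0.499, "z": 0.05, "ax": 0, "ay": 0, "az": 0.038, "jaw": -1}
    - {"x": -0.112, "y": 0.499, "z": 0.05, "ax": 0, "ay": 0, "az": 0.038, "jaw": -1}
    - {"x": -0.112, "y": 0.499, "z": 0.05, "ax": 0, "ay": 0, "az": 0.038, "jaw": -1}
    - {"x": -0.112, "y": 0.499, "z": 0.05, "ax": 0, "ay": 0, "az": 0.038, "jaw": -1}

```text
time: 62.4
tool_pos: [555.4, -105.3, 165.0]
tcp_rot: [-3.142, 0.0, 2.961]
contact_force: [-0.6, 0.4, -1.6]
grip_width: 30.1
finger_force: 30.0
```

```bash
python3 - <<'E'
from h import *
o=bot.get_obs();print(o['tool_pos'],o['grip_width'])
for n in('top','scene'):
    p,d=snap(n,'15'); W=cloud(n,d); Z=W[...,2]
    m=(Z>155)&(Z<163.5)&(np.hypot(W[...,0]-556,W[...,1]+104)<140)&(p.min(2)>90)
    print(n,m.sum(),np.nanpercentile(Z[m],[5,50,95]),cv2.minAreaRect(np.float32(W[m][:,:2])))
cv2.imwrite('pics/s15.png',cv2.resize(p[60:260,100:360,::-1],(780,600)))
E
```

```text
[ 555.38380513 -105.30080185  164.96389289] 30.068077612128878
top 787 [155.46048068 158.34931264 161.9694911 ] ((564.2037353515625, -106.84624481201172), (145.9581756591797, 194.98324584960938), 79.38451385498047)
scene 657 [155.88513238 158.90488968 162.11906615] ((555.8280639648438, -103.54572296142578), (149.78640747070312, 213.797607421875), 79.69923400878906)
```

View pics/s15.png

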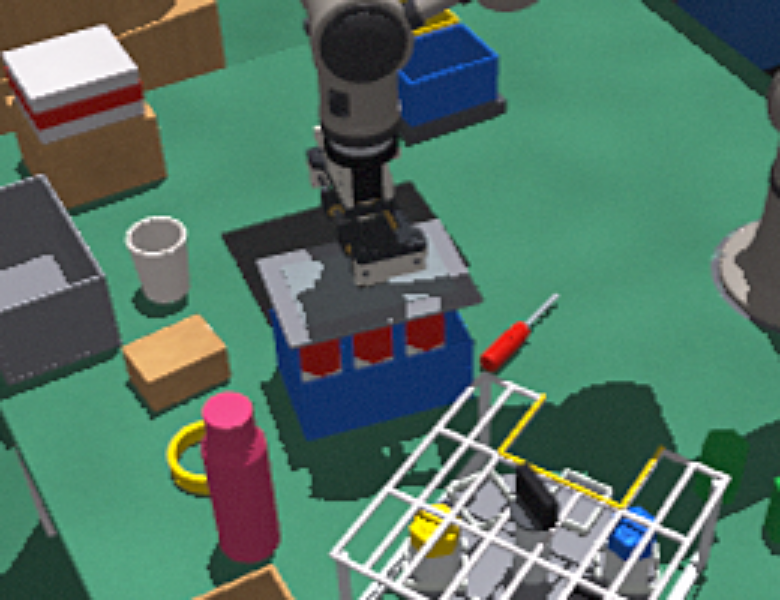

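The lid hangs level and square above the box, with the three red tubs below it. The scene camera reads lid centre (555.8, -103.5) against box (556, -103.5). Lowering it.

Request:
send_rows:
  rows:
    - {"x": 0, "y": 0, "z": 0.03, "ax": 0, "ay": 0, "az": 0, "jaw": -1}
    - {"x": 0, "y": 0, "z": 0.1, "ax": 0, "ay": 0, "az": 0, "jaw": -1}
    - {"x": 0, "y": 0, "z": 0.18, "ax": 0, "ay": 0, "az": 0, "jaw": -1}
    - {"x": 0, "y": 0, "z": 0.25, "ax": 0, "ay": 0, "az": 0, "jaw": -1}
    - {"x": 0, "y": 0, "z": 0.29, "ax": 0, "ay": 0, "az": 0, "jaw": -1}
    - {"x": 0, "y": 0, "z": 0.31, "ax": 0, "ay": 0, "az": 0, "jaw": -1}
    - {"x": 0, "y": 0, "z": 0.31, "ax": 0, "ay": 0, "az": 0, "jaw": -1}
    - {"x": 0, "y": 0, "z": 0.31, "ax": 0, "ay": 0, "az": 0, "jaw": 0.3}
    - {"x": 0, "y": 0, "z": 0.31, "ax": 0, "ay": 0, "az": 0, "jaw": 0.3}
    - {"x": 0, "y": 0, "z": 0.31, "ax": 0, "ay": 0, "az": 0, "jaw": 0.3}

```text
time: 63.75
tool_pos: [555.7, -104.8, 103.1]
tcp_rot: [3.142, 0.001, 2.962]
contact_force: [-0.3, 0.5, -0.2]
grip_width: 55.4
finger_force: 0.0
```

Request:
send_rows:
  rows:
    - {"x": 0, "y": 0, "z": -0.05, "ax": 0, "ay": 0, "az": 0, "jaw": 0.3}
    - {"x": 0, "y": 0, "z": -0.15, "ax": 0, "ay": 0, "az": 0, "jaw": 0.3}
    - {"x": 0, "y": 0, "z": -0.3, "ax": 0, "ay": 0, "az": 0, "jaw": 0.3}
    - {"x": 0, "y": 0, "z": -0.5, "ax": 0, "ay": 0, "az": 0, "jaw": 0.3}
    - {"x": 0, "y": -0.2, "z": -0.5, "ax": 0, "ay": 0, "az": 0, "jaw": 0.3}
    - {"x": 0.1, "y": -0.5, "z": -0.5, "ax": 0, "ay": 0, "az": 0, "jaw": 0.3}
    - {"x": 0.3, "y": -0.75, "z": -0.5, "ax": 0, "ay": 0, "az": 0, "jaw": 0.3}
    - {"x": 0.4, "y": -0.95, "z": -0.5, "ax": 0, "ay": 0, "az": 0, "jaw": 0.3}
    - {"x": 0.4, "y": -0.95, "z": -0.5, "ax": 0, "ay": 0, "az": 0, "jaw": 0.3}
    - {"x": 0.4, "y": -0.95, "z": -0.5, "ax": 0, "ay": 0, "az": 0, "jaw": 0.3}

```text
time: 65.0
tool_pos: [443.2, -277.2, 203.5]
tcp_rot: [3.141, 0.001, 2.961]
contact_force: [0.5, -0.2, -0.0]
grip_width: 59.8
finger_force: 0.0
```

```bash
python3 - <<'E'
from h import *
for n in('top','scene'):
    p,d=snap(n,'16'); W=cloud(n,d); Z=W[...,2]
    m=(Z>91)&(Z<101)&(np.hypot(W[...,0]-556,W[...,1]+104)<140)&(p.min(2)>80)&(p.max(2).astype(int)-p.min(2)<60)
    print(n,m.sum(),np.nanpercentile(Z[m],[5,50,95]),cv2.minAreaRect(np.float32(W[m][:,:2])))
    if n=='top':
        m=(Z>85)&(Z<145)&(np.hypot(W[...,0]-556,W[...,1]+104)<140); print(rect(m,'top',96))
        A=np.c_[W[(Z>92)&(Z<100)&m][:,:2],np.ones(((Z>92)&(Z<100)&m).sum())]; print('tilt',np.linalg.lstsq(A,Z[(Z>92)&(Z<100)&m],rcond=None)[0])
        cv2.imwrite('pics/t16.png',cv2.resize(p[:,:,::-1],(768,576)))
E
```

```text
top 2862 [ 92.56097915  96.33793764 100.00201764] ((555.8413696289062, -104.65206146240234), (146.1829071044922, 214.35289001464844), 79.7001953125)
((555.4921264648438, -104.28923797607422), (145.7941131591797, 213.6302032470703), 79.62306213378906)
tilt [5.85021764e-05 2.45467564e-04 9.61582413e+01]
scene 1412 [ 93.443777    97.17743579 100.29390823] ((556.0034790039062, -103.04399871826172), (153.08236694335938, 213.93914794921875), 79.58317565917969)
```

View pics/t16.png

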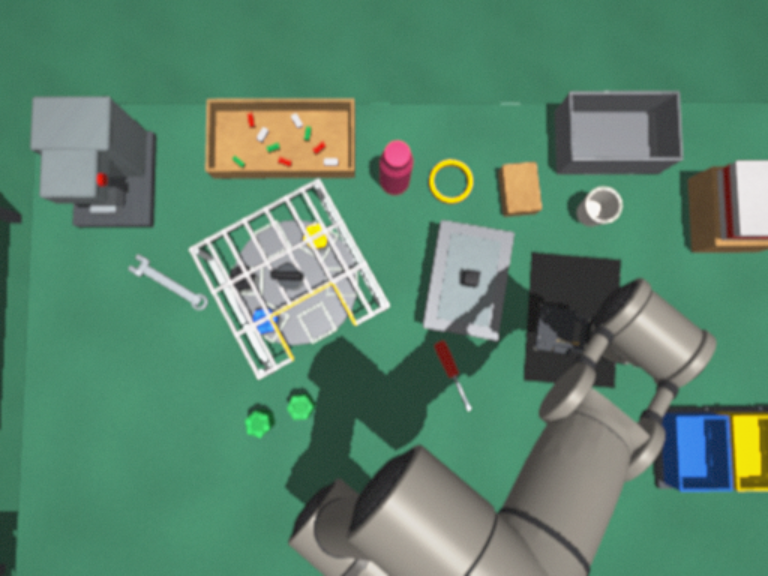

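The lid lies flat on the box at (469,280) in the picture. Its centre is within 1 mm and its angle within 0.1° of the box. Everything else is where it was, and the robot is clear, so I'm handing in.

```bash
python3 -c "
from plant import bot
print(bot.close_job())"
```

```text
the job is handed in; nothing more can be done
None
```

The job is handed in: all three red-capped tubs are in the kit box, the lid lies flat and square on it, and the other tubs and bench items are where they belong.

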